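# Take down a veneer pressing stack

## Task

The glue under the veneer of the little box lid has set. Take the pressing stack down from the top, one piece at a time: stand the knobbed brass weight in the empty large well of its weight block, lay the leather-covered block flat in the small tray and the cork pad flat in the large tray, and last lay the lid, veneer up, centred and square across the two bars of the airing rest between its end stops. Set each piece down rather than dropping it, and do not shift or tip the glass jar and the dropper bottle.

Things in the scene. Friction and masses are not known exactly. Their poses are not given: they have to be found in the camera images.
- weight_center (a point): Centre (half-way up) of the knobbed brass weight that tops the stack: a round body 36 mm in diameter and 24 mm high with a knob 18 mm in diameter above it, 42 mm high in all (knob from 31 to 42 mm above its underside, full width there). z up; 0.22 kg. It stands on the leather block.
- leather_center (a point): Centre of the brown leather-covered block, 41 (x) by 62 (y) by 22 mm high, 0.09 kg. It lies under the weight, on the cork pad.
- cork_center (a point): Centre of the light brown cork pad, 56 (x) by 80 (y) by 20 mm high, 0.05 kg. It lies under the leather block, on the lid.
- lid_center (a point): Centre of the flat dark wooden box lid with pale inlaid lines on its upper face, 64 (x) by 116 (y) by 14 mm thick, 0.14 kg. It lies at the bottom of the stack on a fixed plywood board 96 by 148 by 12 mm high, wider than the lid on every side.
- weight_well (a point): Centre of the floor of the empty round well: 53 mm in diameter, 8 mm deep, grey felt floor 10 mm above the worktop. It is in one end of a fixed wooden block 74 (x) by 112 (y) by 18 mm high, whose middle is 22 mm from here along +y. A smaller knobbed weight, not to be moved, stands in the block 58 mm from here along +y (30 mm wide, top 44 mm above the worktop).
- small_tray_floor (a point): Centre of the inner floor of the small tray, for the leather block: a fixed, low wooden tray with a grey felt floor, 57 (x) by 78 (y) mm inside, walls 6 mm thick; the floor is 4 mm and the rim 10 mm above the worktop.
- large_tray_floor (a point): Centre of the inner floor of the large tray, for the cork pad: like the small one but 72 (x) by 96 (y) mm inside; floor 4 mm, rim 10 mm above the worktop.
- rest_top (a point): Centre of the airing rest, at the height on which the lid lies (20 mm above the worktop): a fixed wooden rest, two cork-topped crossbars (78 mm along x, 14 mm wide) at y = -40 and +40 mm, end stops 60 mm wide from y = -68 and +68 mm outwards, 12 mm above the bars. The lid's long side (y) goes along the rest's y, either way round. Space is free between the bars, save runners 10 mm lower.
- glass_jar: Glass jar with a white screw lid, 60 mm in diameter, 75 mm high, standing loose; origin at the centre of its underside, z up. Leave it alone.
- dropper: Dropper bottle with a black pipette cap, 37 mm in diameter, 108 mm high, standing loose; origin at the centre of its underside, z up. Leave it alone.
Things that resemble listed ones, but are neither listed nor needed, are in the scene too. What is shaped like the part that bears lid_center but red is not meant. What is shaped like the part that bears rest_top but blue is not meant.

How it is judged:
By the outcome, as a careful person would: the job done as asked, in the order asked, and still so for the second after the job is handed in, with the robot touching nothing.
It also fails if it takes over 96 s, if anything falls off the work surface, if the arm or the gripper's body presses on something with over 40 N, if the wrist force passes 120 N, or if a joint passes its speed limit or range.

## Robot

A 7-joint arm with a two-finger parallel gripper is mounted at the origin on a cart in front of the work surface, level with it; the furniture and walls round the work are solid. World frame = base frame: x ahead of the robot, y to its left, z up, the work surface at z = 0. Lengths are in m, angles in rad, forces in N, time in s.
With the tool pointing down it reaches from about 0.425 to 0.925 m from the base axis. Payload 6.8 kg.
Tool frame: the origin (TCP) lies on the front face of the gripper's body, between the roots of the fingers; the fingertips stand 73 mm ahead of it and the grasp point (between the pads) lies 54 mm ahead of it; z points along the fingers, y is the direction in which the jaws open and shut (so a half turn about z gives the same grasp; the last joint's range is limited). The gripper opens to 85 mm and grips with 20 to 120 N. Pads are 22 mm wide; open, the fingers measure 114 mm over their backs; the gripper's body (76 mm by 85 mm) begins 54 mm behind the grasp point. The pads swing forward as they close: fully open they stand 13 mm farther back than shut.
Start: joints at [1.069, 0.477, 0.022, 1.555, -0.011, 1.109, -0.083], TCP at [0.259, -0.623, 0.304] pointing down, gripper open.
Joint ranges: [-2.96, 2.96], [-0.34, 2.1], [-1.41, 1.46], [0.24, 2.44], [-1.37, 4.51], [0.17, 1.92], [-2.96, 2.96]. Speed limits (rad/s): [2.39, 2.39, 3.14, 3.14, 3.14, 3.14, 3.14].

## Interface

Orientations are given as a unit quaternion [w, x, y, z].
In Python, from station import get_obs, read_camera, hand_in, spot_in, cut_out, spot_point gives the robot as it stands. The module is installed in compiled form; this text tells all that it offers.
- The arm moves only by the tool move_arm, never from a script. Its arguments are lists of equal length, an entry for each row: "gripper": the opening, from 0 (shut) to 1 (fully open); "xyz": the shift along the tool's x, y, z in cm, a list of three; "twist": the turn about the tool's z in rad. A call has 1 to 5 rows; each row is the pose to reach, as a shift and turn from the pose commanded when the call began, along the tool's axes at that moment; what a row does not reach only later rows make up. A row lasts 1/12 s, in which the tool goes at most 41.7 mm and 7.16 degrees, less where a joint would pass 70% of its speed; a pose out of reach is approached as far as the arm can. A call with a gripper value outside its range is refused whole. The fingers move at their own pace and stop on an object; "squeeze" is the grip in N (left out, the last holds). Time passes only in rows, so rows that repeat a pose let the fingers close. It gives the time, the measured TCP pose, the force and the opening at its end, in the units of the state.
- get_obs(): the state, without advancing time (a new reading comes with each control period).
- read_camera(name): name is "side" or "top"; returns a dict with "pixels" (420x560x3 uint8, red, green, blue), "fx", "fy", "cx", "cy" (pixels), "R" (3x3) and "t" (3): a world point X has camera coordinates R X + t. Camera axes: x right, y down, z forward; pixel columns grow to the right and rows downward; lengths in m; the calibration is good to about 2 mm. A picture is of the moment at which its call begins. There is no depth.
- hand_in(): hands the job in, once; it reports no verdict.
Trained networks look in the newest picture that a camera, given by its name, has taken for a name from the list of things; names that differ only in an ending like _2 or _b are one class to them, and where a whole thing is asked for, a point or a joint stands for the part that bears it (a point fixed in the world has none). Each returns a list of dicts, best first, with "p" (0 to 1); they miss things now and then, are a little off and sometimes report something else, mostly with a low value. They report only what shows in the picture. A call takes as long as a camera call. They do not tell look-alikes from the thing itself.
- spot_in(query, camera): "centre" ([x, y, z] in m, in world coordinates, good to about 4 mm: the middle of the surface that is visible of it).
- cut_out(query, camera): "pixels" (420x560 bool, what is visible of it).
- spot_point(query, camera): "centre" ([x, y, z] in m, in world coordinates, good to about 4 mm: a listed point, or the origin of a listed thing).
The state is a dict: "t": time; "q": joint angles; "joint_vel": joint speeds; "joint_torque": joint torques, N m; "eef_pos": TCP position; "tool_rot": TCP orientation; "contact_force": force on the tool from outside, world axes, zero at the start; "torque": the same for the moment, N m; "gripper_width": opening from 0.0 (shut) to 1.0 (fully open).
Only numpy, scipy, OpenCV 4.12 (cv2) and the standard library are available. Lean on these libraries where they do the work, as an engineer would, in place of code of your own. Each camera call takes 0.05 s, during which the arm holds its last target.

## Working session

There is one attempt and no reset: what is moved stays moved. The work goes in short steps, Python scripts to look and compute and a tool call to move; the robot and the scene stay as the last step left them, time stands still between calls to the robot, and variables do not carry over. Pictures are saved under pics/ and viewed, and the job is handed in when it is done.

Besides the shell and the picture viewer there is one more tool, called by a JSON object that holds its "api" and its "payload", one argument or row to a line. move_arm: Moves the arm, as the interface text tells. Its arguments: {"type":"object","properties":{"gripper":{"type":"array","items":{"type":"number"}},"xyz":{"type":"array","items":{"type":"array","items":{"type":"number"}}},"twist":{"type":"array","items":{"type":"number"}},"squeeze":{"type":"number"}},"required":["gripper","xyz","twist"]}

```bash
mkdir -p pics
python3 - <<'E'
from station import *
import cv2
o=get_obs()
for k in o: print(k,o[k])
for c in ["top","side"]:
    d=read_camera(c); cv2.imwrite(f"pics/{c}0.png",cv2.resize(d["pixels"][:,:,::-1],(784,588)))
    print(c,d["fx"],d["fy"],d["cx"],d["cy"],d["R"],d["t"])
    for n in ["weight_center","leather_center","cork_center","lid_center","weight_well","small_tray_floor","large_tray_floor","rest_top","glass_jar","dropper"]:
        print(n,[( [round(float(v),4) for v in r["centre"]],round(float(r["p"]),2)) for r in spot_point(n,c)])
E
```

```text
t 0.0
q [ 1.06890972  0.47776609  0.02233036  1.55644663 -0.01151762  1.10927855
 -0.08310247]
joint_vel [ 0.00100615 -0.00029163  0.00060746 -0.00058033 -0.00025149 -0.00043522
  0.00112673]
joint_torque [-7.58871756e-04 -5.96462774e+01  1.60784885e+00 -2.81205118e+01
  1.24314669e-02  9.21632949e-03  5.04914578e-05]
eef_pos [ 0.25881986 -0.62291636  0.30295024]
tool_rot [-8.55841337e-04  9.80676746e-01  1.95633165e-01 -2.26995710e-04]
contact_force [ 1.16611282 -0.35688545  0.74114451]
torque [ 0.01539638 -0.00424142  0.03954056]
gripper_width 0.9995446373018876
top 406.0997110498246 406.0997110498246 281.588864459398 218.1809439555311 [[-5.29657772e-03 -9.99985679e-01 -7.67066114e-04]
 [-9.91884889e-01  5.35110977e-03 -1.27026500e-01]
 [ 1.27028786e-01  8.80355552e-05 -9.91899027e-01]] [0.24228398 0.58773152 1.39982512]
weight_center [([0.436, -0.0221, 0.094], 0.5)]
leather_center [([0.4397, -0.0248, 0.0575], 0.69)]
cork_center [([0.4401, -0.0216, 0.0337], 0.56)]
lid_center [([0.7674, 0.3727, 0.0075], 0.9), ([0.4379, -0.0175, 0.0207], 0.76), ([0.4414, -0.0216, 0.0604], 0.46)]
weig
[... 463 characters left out ...]
7]
 [-0.07433356 -0.63545591 -0.76855079]
 [ 0.12564591  0.75857337 -0.6393587 ]] [-0.55938512  0.24030912  1.03991233]
weight_center [([0.439, -0.0189, 0.0914], 0.68)]
leather_center [([0.4428, -0.0218, 0.0543], 0.72)]
cork_center [([0.4416, -0.0187, 0.0412], 0.88)]
lid_center [([0.7637, 0.3725, 0.0071], 0.93), ([0.4388, -0.0177, 0.02], 0.86), ([0.4643, 0.1601, 0.0118], 0.32)]
weight_well [([0.4651, 0.163, 0.0128], 0.57)]
small_tray_floor [([0.4516, -0.2244, 0.0029], 0.87)]
large_tray_floor [([0.6187, 0.2236, 0.0031], 0.68)]
rest_top [([0.4397, 0.3552, 0.0217], 0.82), ([0.4548, 0.7056, 0.0173], 0.67)]
glass_jar [([0.6344, 0.0578, -0.0002], 0.64)]
dropper [([0.6177, -0.0767, -0.0015], 0.69)]
```

View pics/top0.png

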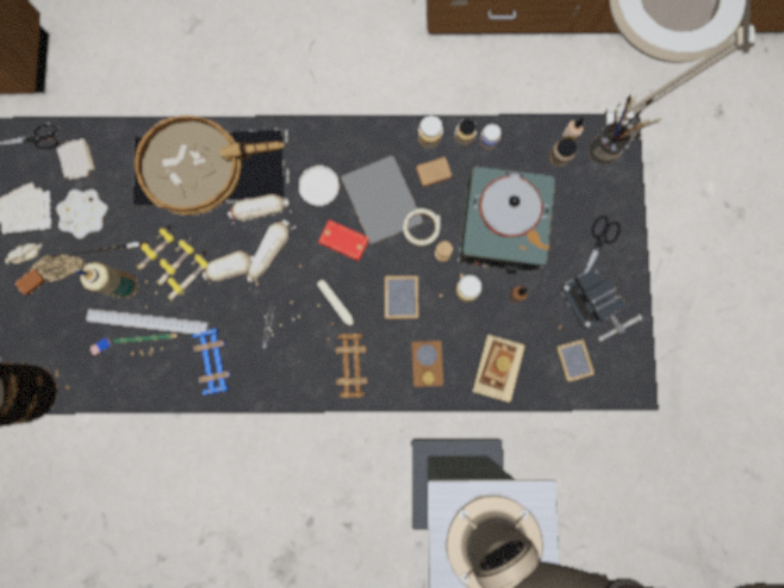

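View pics/side0.png

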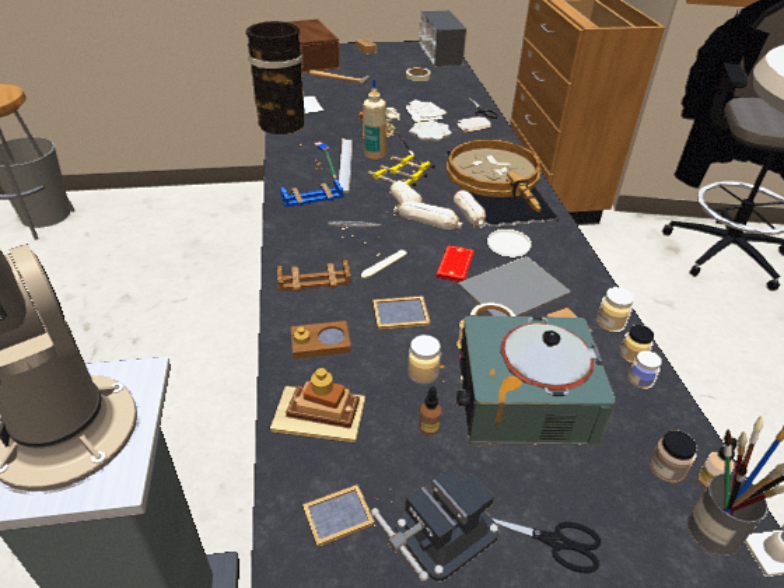

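Candidates (784×588 top view):
- **Lid:** the dark one is under the stack at (499,367). The red one at (343,240) is the decoy.
- **Rest:** the wooden one is at (350,365). The blue one at (210,362) is the decoy.

The stack and the brown rest fit the description, and I'll confirm both in enlarged crops.

Run:
```python
from station import *
import cv2,numpy as np
d=read_camera("top")["pixels"][:,:,::-1]; s=read_camera("side")["pixels"][:,:,::-1]
np.save("top.npy",d);np.save("side.npy",s)
cv2.imwrite("pics/t1.png",cv2.resize(d[225:300,230:430],None,fx=4,fy=4,interpolation=cv2.INTER_CUBIC))
cv2.imwrite("pics/s1.png",cv2.resize(s[175:395,180:330],None,fx=2.7,fy=2.7,interpolation=cv2.INTER_CUBIC))
cv2.imwrite("pics/s2.png",cv2.resize(s[260:320,185:270],None,fx=9,fy=9,interpolation=cv2.INTER_CUBIC))
```

```text
(no output)
```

View pics/t1.png

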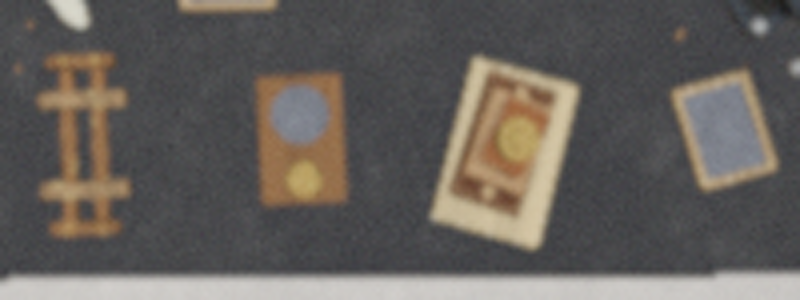

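View pics/s1.png

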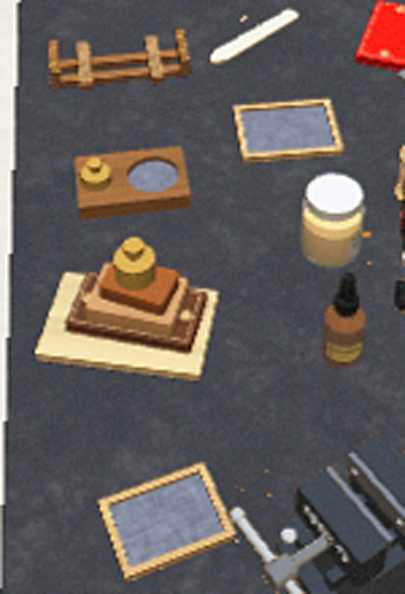

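View pics/s2.png

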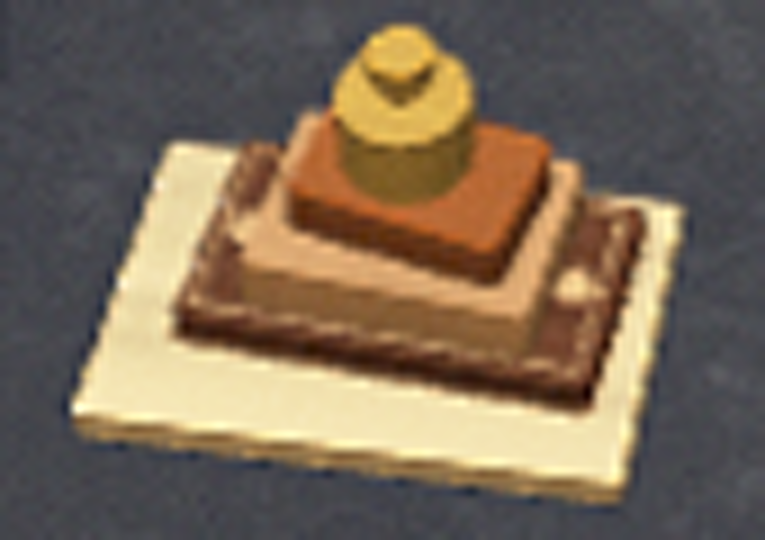

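```bash
cat > fit.py <<'E'
from station import *
import cv2,numpy as np
from scipy.optimize import minimize
from scipy.ndimage import map_coordinates
def cam(c):
    d=read_camera(c); return dict(d)
def proj(d,X):
    Xc=X@np.array(d["R"]).T+np.array(d["t"]); return np.c_[d["fx"]*Xc[:,0]/Xc[:,2]+d["cx"],d["fy"]*Xc[:,1]/Xc[:,2]+d["cy"]]
def rect(w,l,z,cx=0,cy=0):
    c=[(-w/2,-l/2),(w/2,-l/2),(w/2,l/2),(-w/2,l/2)]
    return [(np.array([c[i][0]+cx,c[i][1]+cy,z]),np.array([c[(i+1)%4][0]+cx,c[(i+1)%4][1]+cy,z])) for i in range(4)]
def circ(r,z,cx=0,cy=0,n=24):
    a=np.linspace(0,2*np.pi,n+1); P=np.c_[cx+r*np.cos(a),cy+r*np.sin(a),0*a+z]
    return [(P[i],P[i+1]) for i in range(n)]
mm=1e-3
MOD={
 "board":rect(.096,.148,.012),
 "lid":rect(.064,.116,.026),
 "cork":rect(.056,.080,.046),
 "leather":rect(.041,.062,.068),
 "weight":circ(.018,.092)+circ(.009,.110),
 "stray":rect(.069,.090,.010)+rect(.057,.078,.010),
 "ltray":rect(.084,.108,.010)+rect(.072,.096,.010),
 "block":rect(.074,.112,.018,0,.022)+circ(.0265,.018),
 "rest":rect(.078,.014,.020,0,.04)+rect(.078,.014,.020,0,-.04)+[e for s in(1,-1) for e in rect(.060,.010,.032,0,s*.073)][:],
}
def grads(d,sig=0.8):
    im=cv2.GaussianBlur(np.asarray(d["pixels"]).astype(np.float32),(0,0),sig)
    gx=cv2.Sobel(im,cv2.CV_32F,1,0,ksize=3)/8; gy=cv2.Sobel(im,cv2.CV_32F,0,1,ksize=3)/8
    return gx,gy
def T(p,X,dz=0):
    c,s=np.cos(p[2]),np.sin(p[2]); return np.c_[p[0]+c*X[:,0]-s*X[:,1],p[1]+s*X[:,0]+c*X[:,1],X[:,2]+dz]
def score(p,edges,cams,dz=0):
    tot=0
    for d,(gx,gy) in cams:
        for a,b in edges:
            L=np.linalg.norm(b-a); n=max(3,int(L/.002)); t=(np.arange(n)+.5)/n
            P=proj(d,T(p,a+(b-a)*t[:,None],dz)); e=P[-1]-P[0]; e/=np.linalg.norm(e)+1e-9
            nx,ny=-e[1],e[0]; g=0
            gg=[map_coordinates(gx[:,:,k],[P[:,1],P[:,0]],order=1)*nx+map_coordinates(gy[:,:,k],[P[:,1],P[:,0]],order=1)*ny for k in range(3)]
            m=np.sqrt(sum(v**2 for v in gg)); tot+=np.minimum(m,40).sum()*L/n
    return tot
def fit(name,init,cams,dz=0,yaws=None,rng=.008):
    ed=MOD[name]; best=(-1,None)
    yaws=[init[2]+k*.05 for k in range(-5,6)] if yaws is None else yaws
    for dx in np.arange(-rng,rng+1e-9,.002):
        for dy in np.arange(-rng,rng+1e-9,.002):
            for y in yaws:
                p=(init[0]+dx,init[1]+dy,y); s=score(p,ed,cams,dz)
                if s>best[0]: best=(s,p)
    r=minimize(lambda q:-score(np.array(q)*[.001,.001,.02],ed,cams,dz),np.array(best[1])/[.001,.001,.02],method="Nelder-Mead",options=dict(xatol=.02,fatol=1e-5,initial_simplex=np.array(best[1])/[.001,.001,.02]+np.array([[0,0,0],[1.5,0,0],[0,1.5,0],[0,0,1.5]])))
    return r.x*[.001,.001,.02],-r.fun
def overlay(d,items,fn,crop,f):
    im=np.asarray(d["pixels"])[:,:,::-1].copy(); x0,y0,x1,y1=crop
    im=cv2.resize(im[y0:y1,x0:x1],None,fx=f,fy=f,interpolation=cv2.INTER_CUBIC)
    for name,p,dz in items:
        for a,b in MOD[name]:
            P=((proj(d,T(p,np.array([a,b]),dz))+.5-[x0,y0])*f-.5).astype(int)
            cv2.line(im,tuple(map(int,P[0])),tuple(map(int,P[1])),(0,255,0),1)
    cv2.imwrite(fn,im)
E
cat > f0.py <<'E'
from fit import *
top=cam("top");side=cam("side")
ct=(top,grads(top));cs=(side,grads(side))
I={"board":(.44,-.02,-.24),"lid":(.439,-.018,-.24),"cork":(.441,-.02,-.2),"leather":(.441,-.022,-.1),"weight":(.438,-.02,0),
"stray":(.45,-.223,.24),"ltray":(.616,.222,0),"block":(.466,.161,np.pi),"rest":(.438,.351,0)}
if 1:
  out={}
  for n,i in I.items():
    i=np.array(i,float)
    # convention: model long axis y; world long axis ~x => add pi/2
    if n in("block",): i[2]=np.pi/2
    elif n in("weight",): i[2]=0
    else: i[2]+=np.pi/2
    y=[0.] if n=="weight" else [i[2]+k*.06 for k in range(-6,7)]
    for nm,c in(("both",[ct,cs]),("top",[ct]),("side",[cs])):
        p,s=fit(n,i if nm=="both" else out[n],c,yaws=y if nm=="both" else [out[n][2]+k*.04 for k in(-1,0,1)],rng=.008 if nm=="both" else .004)
        if nm=="both": out[n]=p
        print(n,nm,np.round(p[:2]*1000,1),np.round(np.degrees(p[2]),1),round(s,2))
  np.save("out.npy",out,allow_pickle=True)
  it=[(n,p,0) for n,p in out.items()]
  overlay(top,it,"pics/ot.png",(225,225,430,300),3.9)
  overlay(side,it,"pics/os.png",(180,175,330,290),5.2)
  overlay(side,it,"pics/os2.png",(180,270,300,395),4.7)
E
time python3 f0.py
```

```text
board both [432.8 -22.4] 73.4 35.66
board top [432.7 -23.9] 73.6 19.46
board side [431.9 -21. ] 73.8 16.3
lid both [440.  -18.6] 70.7 21.51
lid top [438.6 -19.4] 70.9 11.52
lid side [441.4 -18.1] 70.2 10.61
cork both [440.5 -21.1] 69.8 14.05
cork top [440.3 -22.2] 69.8 5.46
cork side [440.6 -20.4] 70.2 8.8
leather both [441.2 -22.5] 63.0 9.43
leather top [442.  -23.2] 65.9 3.44
leather side [440.8 -22.4] 62.4 6.06
weight both [441.3 -19.7] 0.4 8.09
weight top [441.2 -24.1] 0.5 2.26
weight side [440.7 -17.7] 4.4 6.48
stray both [ 450.2 -219.7] 105.2 36.96
stray top [ 450.2 -219.9] 104.9 14.16
stray side [ 450.2 -219.7] 105.2 22.81
ltray both [616.  221.7] 89.8 42.21
ltray top [615.1 220.8] 89.9 17.95
ltray side [616.  222.4] 90.0 24.63
block both [466.2 159.5] 92.3 29.94
block top [466.4 158.1] 92.1 12.02
block side [466.2 160.2] 91.9 18.36
rest both [441.  350.9] 91.5 35.82
rest top [440.9 350.7] 91.4 13.93
rest side [441. 352.] 91.8 22.0
real	1m32.291s
user	1m27.054s
sys	0m0.321s
```

View overlays.

View pics/ot.png

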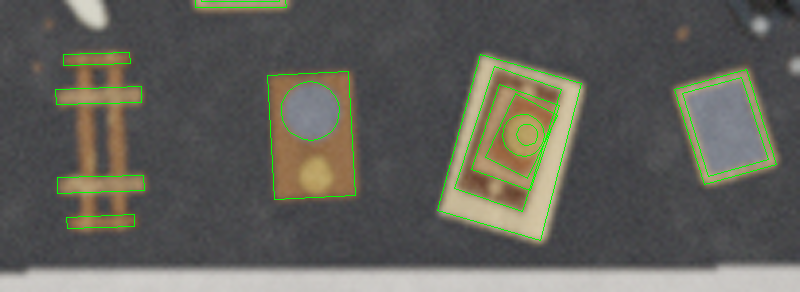

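View pics/os.png

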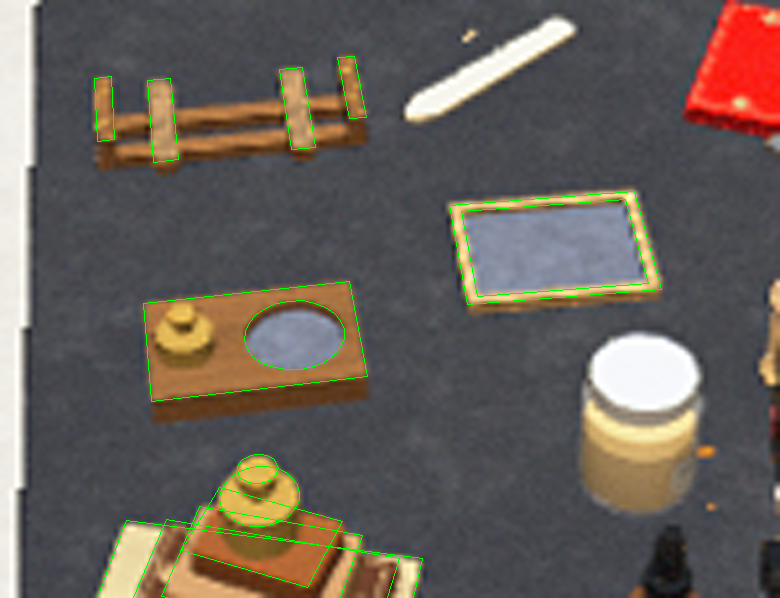

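View pics/os2.png

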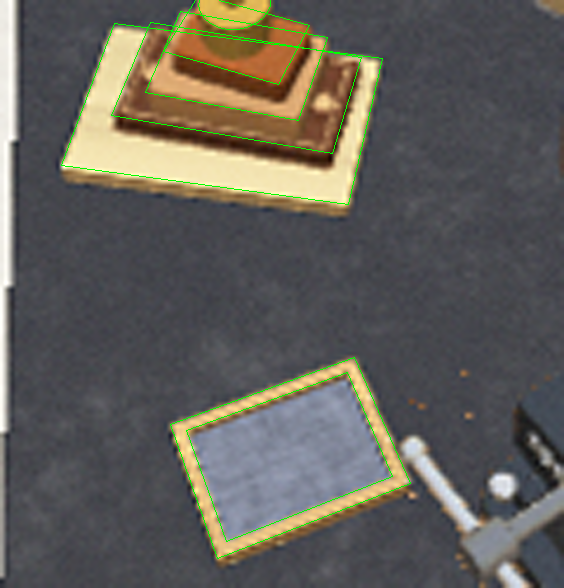

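```bash
cat > go.py <<'E'
import sys,numpy as np
from station import get_obs
from scipy.spatial.transform import Rotation as Ro
o=get_obs(); w,x,y,z=o["tool_rot"]; R=Ro.from_quat([x,y,z,w]).as_matrix(); p=np.array(o["eef_pos"])
psi=np.degrees(np.arctan2(R[1,0],R[0,0]))
print("t",round(o["t"],2),"tcp",np.round(p*1000,1),"psi",round(psi,1),"tilt",round(np.degrees(np.arccos(-R[2,2])),2),"q",np.round(o["q"],2),"F",np.round(o["contact_force"],1),"w",round(o["gripper_width"],3))
if len(sys.argv)>4:
    t=np.array([float(v) for v in sys.argv[1:4]])/1000; ps=float(sys.argv[4])
    d=R.T@(t-p)*100; tw=-((ps-psi+180)%360-180)
    if len(sys.argv)>5: tw=-(ps-psi+ (360*float(sys.argv[5])))
    print("shift cm",np.round(d,2),"twist",round(np.radians(tw),3),"rows",round(np.linalg.norm(d)/4.17,1),round(abs(tw)/7.16,1))
E
python3 go.py 441 -20 240 153
```

```text
t 1.3 tcp [ 259.  -623.4  303.9] psi 22.6 tilt 0.0 q [ 1.07  0.48  0.02  1.56 -0.01  1.11 -0.08] F [ 1.1 -0.6  0.1] w 1.0
shift cm [ 39.95 -48.74   6.39] twist -2.277 rows 15.2 18.2
```

{"api": "move_arm", "payload": {
  "gripper": [0.6,0.6,0.6,0.6,0.6],
  "xyz": [
    [40,-48.7,6.4],
    [40,-48.7,6.4],
    [40,-48.7,6.4],
    [40,-48.7,6.4],
    [40,-48.7,6.4]
  ],
  "twist": [-2.28,-2.28,-2.28,-2.28,-2.28],
  "squeeze": 40
}}

```text
t: 1.72
eef_pos: [0.3192, -0.4232, 0.2829]
tool_rot: [0.0, 0.872, 0.49, -0.0]
contact_force: [1.1, 0.4, 0.6]
gripper_width: 0.6
```

```bash
python3 go.py 441 -20 240 153
```

```text
t 1.72 tcp [ 319.2 -423.2  282.9] psi 58.7 tilt 0.04 q [ 0.96  0.27 -0.18  1.91  0.06  0.96  0.21] F [1.1 0.4 0.6] w 0.6
shift cm [ 40.78 -10.54   4.26] twist -1.646 rows 10.2 13.2
```

{"api": "move_arm", "payload": {
  "gripper": [0.6,0.6,0.6,0.6,0.6],
  "xyz": [
    [40.8,-10.5,4.3],
    [40.8,-10.5,4.3],
    [40.8,-10.5,4.3],
    [40.8,-10.5,4.3],
    [40.8,-10.5,4.3]
  ],
  "twist": [-1.65,-1.65,-1.65,-1.65,-1.65]
}}

```text
t: 2.13
eef_pos: [0.3805, -0.2252, 0.2619]
tool_rot: [0.001, 0.679, 0.734, -0.0]
contact_force: [0.6, -0.1, 0.5]
gripper_width: 0.6
```

```bash
python3 go.py 441 -20 240 153
```

```text
t 2.13 tcp [ 380.5 -225.2  261.9] psi 94.5 tilt 0.07 q [ 0.76  0.17 -0.41  2.11  0.09  0.87  0.38] F [ 0.6 -0.1  0.5] w 0.6
shift cm [19.98  7.64  2.18] twist -1.021 rows 5.2 8.2
```

{"api": "move_arm", "payload": {
  "gripper": [0.6,0.6,0.6,0.6,0.6],
  "xyz": [
    [20,7.6,2.2],
    [20,7.6,2.2],
    [20,7.6,2.2],
    [20,7.6,2.2],
    [20,7.6,2.2]
  ],
  "twist": [-1.02,-1.02,-1.02,-1.02,-1.02]
}}

```text
t: 2.55
eef_pos: [0.4399, -0.0266, 0.2407]
tool_rot: [0.001, 0.42, 0.907, 0.0]
contact_force: [1.6, -0.1, -1.0]
gripper_width: 0.6
```

```bash
python3 go.py 441 -20 200 153
```

```text
t 2.55 tcp [439.9 -26.6 240.7] psi 130.3 tilt 0.08 q [ 0.49  0.23 -0.64  2.12  0.18  0.84  0.45] F [ 1.6 -0.1 -1. ] w 0.6
shift cm [0.44 0.51 4.07] twist -0.396 rows 1.0 3.2
```

{"api": "move_arm", "payload": {
  "gripper": [0.6,0.6,0.6,0.6,0.6],
  "xyz": [
    [0.44,0.5,2],
    [0.44,0.5,4],
    [0.44,0.5,4],
    [0.44,0.5,4],
    [0.44,0.5,4]
  ],
  "twist": [-0.4,-0.4,-0.4,-0.4,-0.4]
}}

```text
t: 2.97
eef_pos: [0.4408, -0.0219, 0.2005]
tool_rot: [0.0, 0.235, 0.972, 0.0]
contact_force: [-0.1, -0.4, -0.2]
gripper_width: 0.6
```

```bash
python3 go.py 441 -20 168 153
python3 - <<'E'
from station import *
import cv2
s=read_camera("side")["pixels"][:,:,::-1]
cv2.imwrite("pics/a1.png",cv2.resize(s[200:330,170:290],None,fx=4.5,fy=4.5,interpolation=cv2.INTER_CUBIC))
E
```

```text
t 2.97 tcp [440.8 -21.9 200.5] psi 152.8 tilt 0.02 q [ 0.51  0.31 -0.69  2.15  0.29  0.76  0.73] F [-0.1 -0.4 -0.2] w 0.6
shift cm [0.07 0.18 3.25] twist -0.004 rows 0.8 0.0
```

View pics/a1.png

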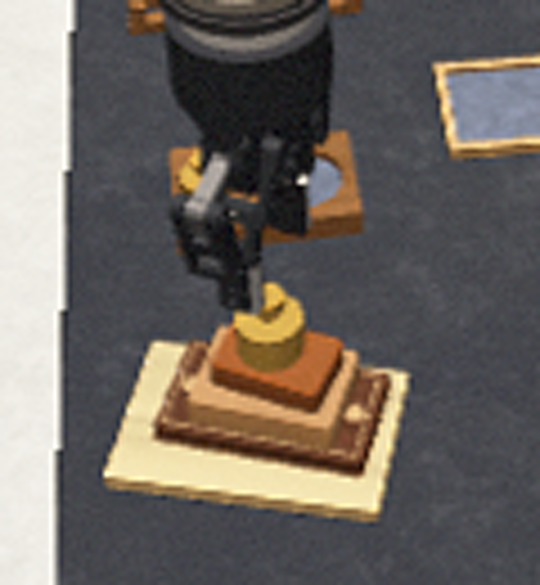

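The fingers straddle the knob at about (270,300) in the crop, so I'll descend.

{"api": "move_arm", "payload": {
  "gripper": [0.6,0.6,0.6,0.6,0.6],
  "xyz": [
    [0.1,0.2,1.2],
    [0.1,0.2,2.2],
    [0.1,0.2,3.2],
    [0.1,0.2,3.2],
    [0.1,0.2,3.2]
  ],
  "twist": [0,0,0,0,0]
}}

```text
t: 3.43
eef_pos: [0.4403, -0.0197, 0.168]
tool_rot: [-0.001, 0.235, 0.972, -0.0]
contact_force: [-0.4, 0.6, -0.3]
gripper_width: 0.598
```

{"api": "move_arm", "payload": {
  "gripper": [0.4,0.25,0.1,0.1,0.1],
  "xyz": [
    [0,0,0],
    [0,0,0],
    [0,0,0],
    [0,0,0],
    [0,0,0]
  ],
  "twist": [0,0,0,0,0]
}}

```text
t: 3.85
eef_pos: [0.4409, -0.0197, 0.1688]
tool_rot: [0.0, 0.234, 0.972, -0.0]
contact_force: [-0.9, -0.1, 4.9]
gripper_width: 0.191
```

{"api": "move_arm", "payload": {
  "gripper": [0,0,0],
  "xyz": [
    [0,0,0],
    [0,0,0],
    [0,0,0]
  ],
  "twist": [0,0,0]
}}

```text
t: 4.1
eef_pos: [0.4409, -0.0197, 0.1688]
tool_rot: [0.0, 0.234, 0.972, -0.0]
contact_force: [-0.8, -1.0, 6.4]
gripper_width: 0.191
```

```bash
python3 go.py 441 -20 230 153
python3 - <<'E'
from station import *
import cv2
s=read_camera("side")["pixels"][:,:,::-1]
cv2.imwrite("pics/a2.png",cv2.resize(s[200:330,170:290],None,fx=4.5,fy=4.5,interpolation=cv2.INTER_CUBIC))
E
```

```text
t 4.1 tcp [440.9 -19.7 168.8] psi 152.9 tilt 0.04 q [ 0.47  0.37 -0.66  2.18  0.35  0.7   0.67] F [-0.8 -1.   6.4] w 0.191
shift cm [-0.03 -0.02 -6.12] twist -0.002 rows 1.5 0.0
```

View pics/a2.png

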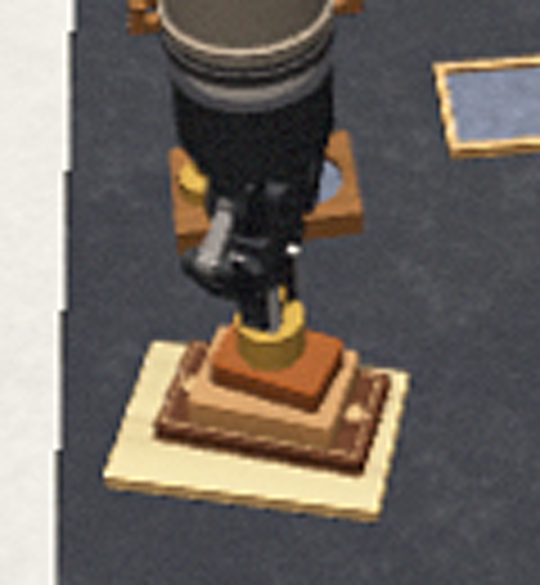

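{"api": "move_arm", "payload": {
  "gripper": [0,0,0,0,0],
  "xyz": [
    [0,0,-0.5],
    [0,0,-1.5],
    [0,0,-3],
    [0,0,-5],
    [0,0,-7]
  ],
  "twist": [0,0,0,0,0]
}}

```text
t: 4.57
eef_pos: [0.44, -0.0193, 0.2393]
tool_rot: [-0.001, 0.234, 0.972, 0.0]
contact_force: [0.7, -0.8, -1.8]
gripper_width: 0.189
```

```bash
python3 go.py 466.2 159.5 240 153
python3 - <<'E'
from station import *
import cv2
s=read_camera("side")["pixels"][:,:,::-1]
cv2.imwrite("pics/a3.png",cv2.resize(s[200:330,170:290],None,fx=4.5,fy=4.5,interpolation=cv2.INTER_CUBIC))
E
```

```text
t 4.57 tcp [440.  -19.3 239.3] psi 152.9 tilt 0.08 q [ 0.55  0.25 -0.72  2.12  0.22  0.85  0.79] F [ 0.7 -0.8 -1.8] w 0.189
shift cm [ 5.8  17.11 -0.06] twist -0.001 rows 4.3 0.0
```

View pics/a3.png

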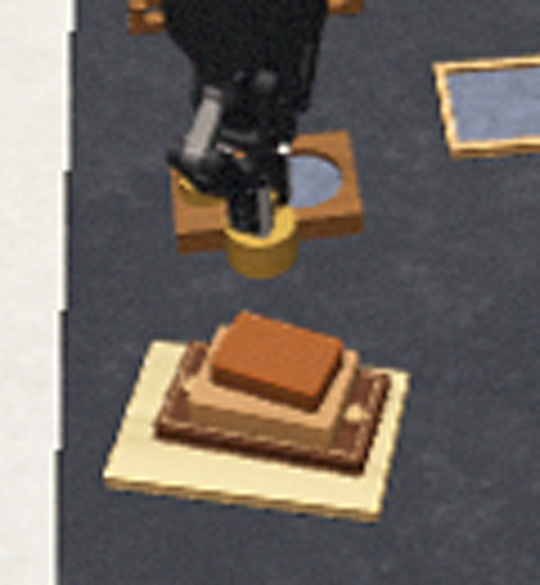

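The weight is held upright, with its body at about (262,245) in the crop. I'll move it over the well.

{"api": "move_arm", "payload": {
  "gripper": [0,0,0,0,0],
  "xyz": [
    [1.2,3.4,0],
    [2.4,6.8,0],
    [3.6,10.2,0],
    [4.7,13.6,0],
    [5.5,16.1,0]
  ],
  "twist": [0,0,0,0,0]
}}

```text
t: 5.03
eef_pos: [0.4648, 0.1521, 0.239]
tool_rot: [0.0, 0.233, 0.972, 0.001]
contact_force: [1.2, -0.3, -1.8]
gripper_width: 0.19
```

{"api": "move_arm", "payload": {
  "gripper": [0,0,0,0,0],
  "xyz": [
    [0.3,1,1],
    [0.3,1,4],
    [0.3,1,7],
    [0.3,1,8],
    [0.3,1,8]
  ],
  "twist": [0,0,0,0,0]
}}

```text
t: 5.45
eef_pos: [0.4651, 0.1583, 0.1563]
tool_rot: [-0.002, 0.234, 0.972, -0.001]
contact_force: [-0.4, -1.0, -0.8]
gripper_width: 0.185
```

```bash
python3 go.py 466.2 159.5 112 153
python3 - <<'E'
from station import *
import cv2
s=read_camera("side")["pixels"][:,:,::-1]
cv2.imwrite("pics/a4.png",cv2.resize(s[160:290,170:290],None,fx=4.5,fy=4.5,interpolation=cv2.INTER_CUBIC))
E
```

```text
t 5.45 tcp [465.1 158.3 156.3] psi 152.9 tilt 0.32 q [ 0.11  0.48 -0.69  2.07  0.44  0.75  0.24] F [-0.4 -1.  -0.8] w 0.185
shift cm [-0.06  0.17  4.43] twist -0.001 rows 1.1 0.0
```

View pics/a4.png

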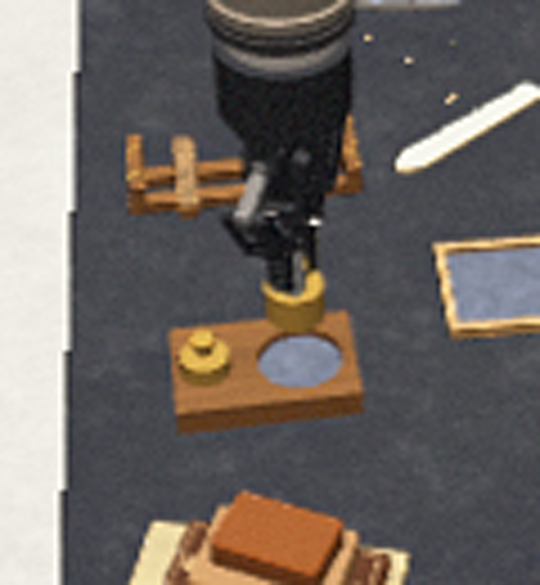

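{"api": "move_arm", "payload": {
  "gripper": [0,0,0,0,0],
  "xyz": [
    [0,0.15,1.5],
    [0,0.15,3],
    [0,0.15,4],
    [0,0.15,4.3],
    [0,0.15,4.3]
  ],
  "twist": [0,0,0,0,0]
}}

```text
t: 5.92
eef_pos: [0.4678, 0.1603, 0.1158]
tool_rot: [0.0, 0.234, 0.972, -0.0]
contact_force: [0.5, 0.3, -2.4]
gripper_width: 0.191
```

{"api": "move_arm", "payload": {
  "gripper": [0,0,0],
  "xyz": [
    [0,0,0.1],
    [0,0,0.2],
    [0,0,0.2]
  ],
  "twist": [0,0,0]
}}

```text
t: 6.17
eef_pos: [0.4679, 0.1605, 0.114]
tool_rot: [0.001, 0.234, 0.972, 0.0]
contact_force: [0.3, 0.2, -2.5]
gripper_width: 0.19
```

```bash
python3 go.py 466.2 159.5 112 153
```

```text
t 6.17 tcp [467.9 160.5 114. ] psi 152.9 tilt 0.07 q [ 0.06  0.55 -0.63  2.09  0.52  0.66  0.17] F [ 0.3  0.2 -2.5] w 0.19
shift cm [ 0.11 -0.17  0.2 ] twist -0.002 rows 0.1 0.0
```

{"api": "move_arm", "payload": {
  "gripper": [0,0,0,0],
  "xyz": [
    [0.1,-0.1,0.1],
    [0.1,-0.1,0.2],
    [0.1,-0.1,0.25],
    [0.1,-0.1,0.25]
  ],
  "twist": [0,0,0,0]
}}

```text
t: 6.5
eef_pos: [0.4661, 0.1599, 0.1108]
tool_rot: [-0.0, 0.234, 0.972, -0.0]
contact_force: [0.1, 0.4, -2.5]
gripper_width: 0.19
```

```bash
python3 go.py 466.2 159.5 110 153
```

```text
t 6.5 tcp [466.1 159.9 110.8] psi 152.9 tilt 0.01 q [ 0.05  0.55 -0.63  2.1   0.53  0.66  0.16] F [ 0.1  0.4 -2.5] w 0.19
shift cm [-0.03 -0.04  0.08] twist -0.002 rows 0.0 0.0
```

{"api": "move_arm", "payload": {
  "gripper": [0,0,0,0],
  "xyz": [
    [0,0,0.05],
    [0,0,0.1],
    [0,0,0.15],
    [0,0,0.15]
  ],
  "twist": [0,0,0,0]
}}

```text
t: 6.83
eef_pos: [0.4663, 0.16, 0.1103]
tool_rot: [0.0, 0.234, 0.972, -0.0]
contact_force: [-3.8, -2.5, 11.0]
gripper_width: 0.184
```

{"api": "move_arm", "payload": {
  "gripper": [0.25,0.35,0.5,0.5,0.5],
  "xyz": [
    [0,0,0],
    [0,0,0],
    [0,0,0],
    [0,0,-0.3],
    [0,0,-1.5]
  ],
  "twist": [0,0,0,0,0]
}}

```text
t: 7.25
eef_pos: [0.4653, 0.1596, 0.1236]
tool_rot: [-0.001, 0.234, 0.972, -0.001]
contact_force: [-0.7, 0.8, -0.1]
gripper_width: 0.501
```

{"api": "move_arm", "payload": {
  "gripper": [0.5,0.5,0.5,0.9,0.9],
  "xyz": [
    [0,0,-2],
    [0,0,-4],
    [0,0,-6.5],
    [0,0,-8],
    [0,0,-8]
  ],
  "twist": [0,0,0,0,0]
}}

```text
t: 7.67
eef_pos: [0.4678, 0.1611, 0.2083]
tool_rot: [0.003, 0.234, 0.972, 0.002]
contact_force: [0.3, 0.8, 1.3]
gripper_width: 0.765
```

```bash
python3 go.py 441 -22 200 153
cat > snap.py <<'E'
import sys,cv2
from station import *
n=sys.argv[1];c=sys.argv[2];x0,y0,x1,y1=map(int,sys.argv[3:7]);f=min(780/(x1-x0),580/(y1-y0))
s=read_camera(c)["pixels"][:,:,::-1]
cv2.imwrite(f"pics/{n}.png",cv2.resize(s[y0:y1,x0:x1],None,fx=f,fy=f,interpolation=cv2.INTER_CUBIC))
E
python3 snap.py a5 side 170 160 290 330
```

```text
t 7.67 tcp [467.8 161.1 208.3] psi 152.9 tilt 0.35 q [ 0.16  0.4  -0.74  2.03  0.36  0.83  0.3 ] F [0.3 0.8 1.3] w 0.765
shift cm [ -5.95 -17.52   0.78] twist -0.001 rows 4.4 0.0
```

View pics/a5.png

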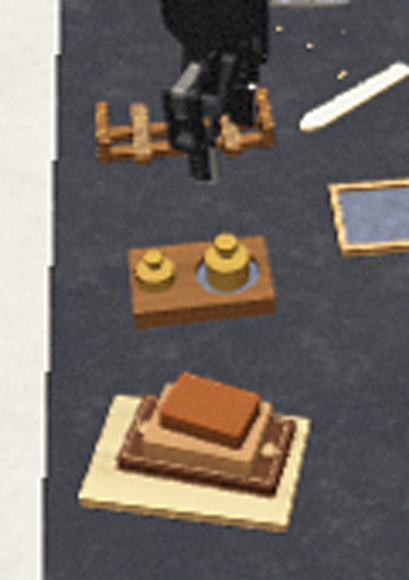

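The weight stands in the well at (225,262). With it gone the leather block is clear, so I'll refit that.

```bash
cat > f1.py <<'E'
from fit import *
import sys
top=cam("top");side=cam("side")
ct=(top,grads(top));cs=(side,grads(side)); out=np.load("out.npy",allow_pickle=True).item()
for n in sys.argv[1:]:
    p0=out[n]
    p,s=fit(n,p0,[ct,cs],yaws=[p0[2]+k*.04 for k in range(-3,4)],rng=.006); out[n]=p
    print(n,np.round(p[:2]*1000,1),np.round(np.degrees(p[2]),1),round(s,2))
    for c in(ct,cs):
        q,s=fit(n,p,[c],yaws=[p[2]],rng=.004); print("   ",np.round(q[:2]*1000,1),np.round(np.degrees(q[2]),1))
np.save("out.npy",out,allow_pickle=True)
overlay(side,[(n,out[n],0) for n in sys.argv[1:]],"pics/o1.png",(180,245,290,330),6.5)
E
python3 f1.py leather cork lid
```

```text
leather [446.3 -24.7] 63.3 8.83
    [446.8 -28. ] 75.8
    [446.2 -24.7] 62.1
cork [441.  -19.9] 69.2 10.68
    [441.5 -23.4] 73.8
    [440.9 -18.7] 68.5
lid [440.1 -18.3] 70.4 14.72
    [437.7 -20.5] 72.6
    [441.5 -18.6] 70.6
```

View pics/o1.png

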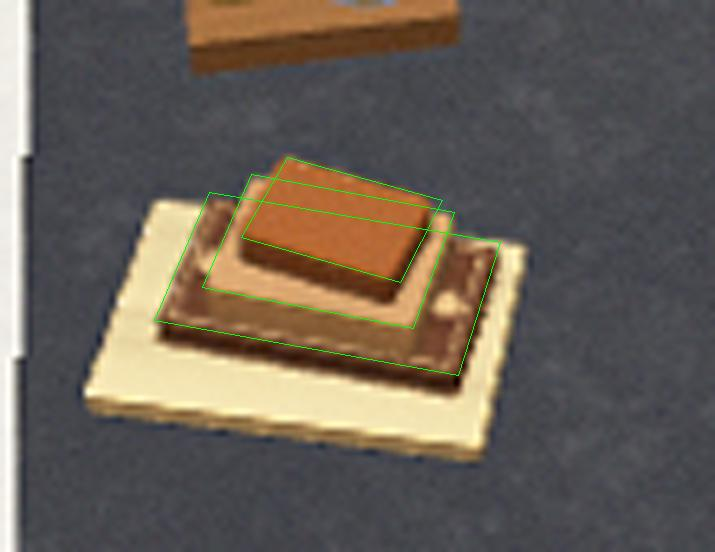

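{"api": "move_arm", "payload": {
  "gripper": [0.85,0.85,0.85,0.85,0.85],
  "xyz": [
    [-5.8,-17.8,2.5],
    [-5.8,-17.8,2.5],
    [-5.8,-17.8,2.5],
    [-5.8,-17.8,2.5],
    [-5.8,-17.8,2.5]
  ],
  "twist": [0,0,0,0,0]
}}

```text
t: 8.23
eef_pos: [0.4342, -0.0295, 0.1775]
tool_rot: [-0.002, 0.236, 0.972, -0.001]
contact_force: [-0.2, -1.0, -0.4]
gripper_width: 0.849
```

```bash
python3 go.py 443.5 -23.5 127 152.5
```

```text
t 8.23 tcp [434.2 -29.5 177.5] psi 152.7 tilt 0.29 q [ 0.53  0.35 -0.7   2.18  0.34  0.72  0.69] F [-0.2 -1.  -0.4] w 0.849
shift cm [-0.57  0.98  5.05] twist 0.003 rows 1.2 0.0
```

{"api": "move_arm", "payload": {
  "gripper": [0.85,0.85,0.85],
  "xyz": [
    [-0.2,0.5,1],
    [-0.2,0.5,2],
    [-0.2,0.5,2]
  ],
  "twist": [0,0,0]
}}

```text
t: 8.48
eef_pos: [0.4395, -0.0212, 0.1573]
tool_rot: [-0.002, 0.234, 0.972, 0.0]
contact_force: [-0.2, 0.5, 1.3]
gripper_width: 0.851
```

```bash
python3 go.py 443.5 -23.5 127 152.5
```

```text
t 8.48 tcp [439.5 -21.2 157.3] psi 152.9 tilt 0.23 q [ 0.48  0.4  -0.68  2.19  0.39  0.68  0.64] F [-0.2  0.5  1.3] w 0.851
shift cm [-0.47 -0.02  3.03] twist 0.008 rows 0.7 0.1
```

{"api": "move_arm", "payload": {
  "gripper": [0.85,0.85,0.85,0.85,0.85],
  "xyz": [
    [-0.45,0,1],
    [-0.45,0,2],
    [-0.45,0,3],
    [-0.45,0,3],
    [-0.45,0,3]
  ],
  "twist": [0,0,0,0,0]
}}

```text
t: 8.9
eef_pos: [0.4443, -0.0229, 0.1286]
tool_rot: [-0.001, 0.234, 0.972, -0.0]
contact_force: [-0.1, -0.3, 0.3]
gripper_width: 0.85
```

```bash
python3 go.py 443.5 -23.5 127 152.5;python3 snap.py b1 side 170 200 290 330
```

```text
t 8.9 tcp [444.3 -22.9 128.6] psi 153.0 tilt 0.11 q [ 0.44  0.45 -0.63  2.19  0.45  0.63  0.58] F [-0.1 -0.3  0.3] w 0.85
shift cm [ 0.04 -0.09  0.16] twist 0.008 rows 0.0 0.1
```

View pics/b1.png

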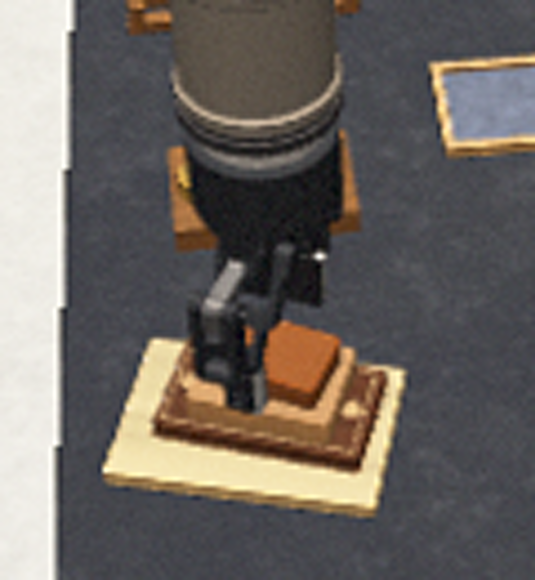

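Run:
```python
from fit import *
d=cam("side")
o=get_obs();p=np.array(o["eef_pos"]);j=np.radians(63)
u=np.array([np.cos(j),np.sin(j),0])
for s in(-.036,-.0205):
    P=proj(d,np.array([[p[0]+s*u[0],p[1]+s*u[1],.065],[p[0]+s*u[0],p[1]+s*u[1],.055]])); print((P-[170,200])*4.46)
```

```text
[[247.57979808 400.44756766]
 [248.65387542 412.7877871 ]]
[[259.72050151 378.63663188]
 [260.70721202 390.97613058]]
```

{"api": "move_arm", "payload": {
  "gripper": [0.85,0.75,0.65,0.5,0.4],
  "xyz": [
    [-0.2,-0.1,0.15],
    [-0.2,-0.1,0.15],
    [-0.2,-0.1,0.15],
    [-0.2,-0.1,0.15],
    [-0.2,-0.1,0.15]
  ],
  "twist": [0,0,0,0,0]
}}

```text
t: 9.42
eef_pos: [0.4464, -0.0252, 0.1284]
tool_rot: [0.0, 0.234, 0.972, -0.0]
contact_force: [-0.4, -0.6, 2.4]
gripper_width: 0.462
```

{"api": "move_arm", "payload": {
  "gripper": [0.3,0.3,0.3,0.3],
  "xyz": [
    [0,0,0],
    [0,0,0],
    [0,0,0],
    [0,0,0]
  ],
  "twist": [0,0,0,0]
}}

```text
t: 9.75
eef_pos: [0.4464, -0.0253, 0.1283]
tool_rot: [0.0, 0.234, 0.972, -0.0]
contact_force: [-0.8, -1.0, 5.3]
gripper_width: 0.461
```

```bash
python3 go.py 450.2 -219.7 190 195.2;python3 snap.py b2 side 170 200 290 330
```

```text
t 9.75 tcp [446.4 -25.3 128.3] psi 152.9 tilt 0.04 q [ 0.45  0.45 -0.63  2.19  0.46  0.62  0.59] F [-0.8 -1.   5.3] w 0.461
shift cm [ -9.2  -17.14  -6.16] twist -0.738 rows 4.9 5.9
```

View pics/b2.png

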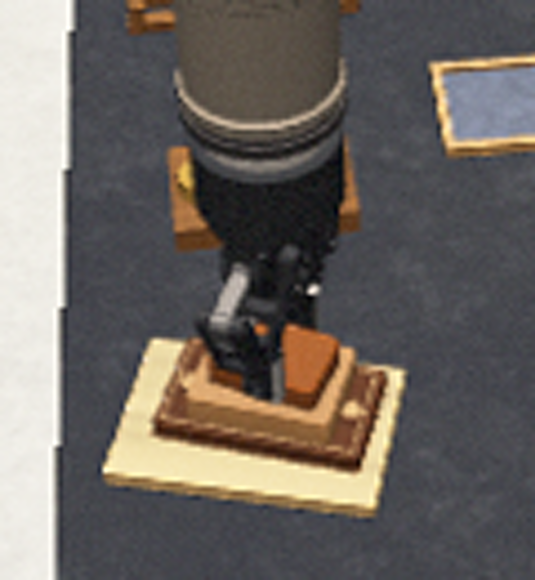

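{"api": "move_arm", "payload": {
  "gripper": [0.3,0.3,0.3,0.3,0.3],
  "xyz": [
    [0,0,-0.5],
    [0,0,-1.5],
    [0,0,-3],
    [0,0,-5],
    [0,0,-7]
  ],
  "twist": [0,0,0,0,0]
}}

```text
t: 10.22
eef_pos: [0.4457, -0.025, 0.199]
tool_rot: [-0.001, 0.234, 0.972, 0.0]
contact_force: [0.9, -0.7, -1.0]
gripper_width: 0.462
```

```bash
python3 go.py 450.2 -219.7 190 195.2;python3 snap.py b3 side 170 200 290 330
```

```text
t 10.22 tcp [445.7 -25.  199. ] psi 152.9 tilt 0.06 q [ 0.54  0.33 -0.72  2.14  0.31  0.77  0.72] F [ 0.9 -0.7 -1. ] w 0.462
shift cm [ -9.26 -17.13   0.89] twist -0.738 rows 4.7 5.9
```

View pics/b3.png

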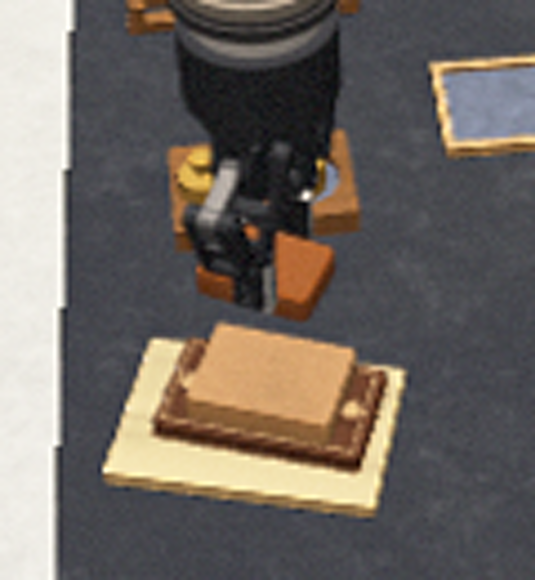

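{"api": "move_arm", "payload": {
  "gripper": [0.3,0.3,0.3,0.3,0.3],
  "xyz": [
    [-1.8,-3.4,0],
    [-3.6,-6.8,0],
    [-5.4,-10.2,0],
    [-7.2,-13.6,0],
    [-8.8,-16.4,0]
  ],
  "twist": [-0.12,-0.24,-0.36,-0.48,-0.6]
}}

```text
t: 10.68
eef_pos: [0.4493, -0.2137, 0.1986]
tool_rot: [0.0, -0.057, 0.998, -0.0]
contact_force: [0.6, 0.4, -1.3]
gripper_width: 0.46
```

```bash
python3 go.py 450.2 -219.7 170 195.2
```

```text
t 10.68 tcp [ 449.3 -213.7  198.6] psi -173.5 tilt 0.06 q [ 0.95  0.43 -0.77  2.03  0.4   0.83  1.63] F [ 0.6  0.4 -1.3] w 0.46
shift cm [-0.02 -0.61  2.86] twist -0.151 rows 0.7 1.2
```

{"api": "move_arm", "payload": {
  "gripper": [0.3,0.3,0.3,0.3,0.3],
  "xyz": [
    [0,-0.6,1],
    [0,-0.6,3],
    [0,-0.6,5],
    [0,-0.6,6.5],
    [0,-0.6,6.5]
  ],
  "twist": [-0.1,-0.15,-0.15,-0.15,-0.15]
}}

```text
t: 11.1
eef_pos: [0.4487, -0.2171, 0.1309]
tool_rot: [-0.002, -0.129, 0.992, 0.001]
contact_force: [-0.6, 0.2, -1.9]
gripper_width: 0.461
```

```bash
python3 go.py 450.2 -219.7 87 195.2;python3 snap.py b4 side 170 290 330 400;python3 snap.py b5 top 380 225 440 285
```

```text
t 11.1 tcp [ 448.7 -217.1  130.9] psi -165.2 tilt 0.26 q [ 0.91  0.54 -0.72  2.07  0.54  0.73  1.67] F [-0.6  0.2 -1.9] w 0.461
shift cm [-0.09 -0.31  4.39] twist -0.007 rows 1.1 0.1
```

View pics/b4.png

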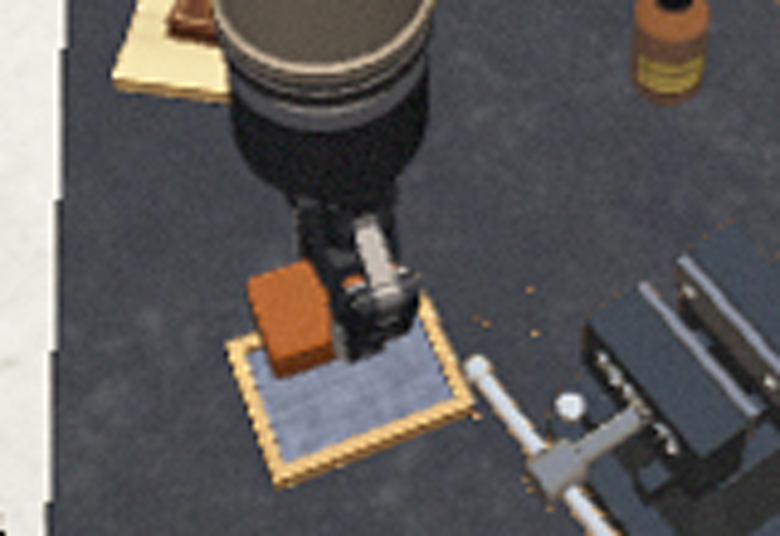

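```bash
cat > held.py <<'E'
from fit import *
import sys
# held.py name x y yawdeg topz
n=sys.argv[1];x,y,yaw,zt=map(float,sys.argv[2:6]); dz=zt/1000-MOD[n][0][0][2]
d=cam("side");t=cam("top")
crop=tuple(map(int,sys.argv[6:10]))
overlay(d,[(n,(x/1000,y/1000,np.radians(yaw)),dz)],"pics/held.png",crop,min(780/(crop[2]-crop[0]),580/(crop[3]-crop[1])))
E
python3 held.py leather 448.7 -217.1 105 70.6 190 320 270 390
```

```text
(no output)
```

View pics/held.png

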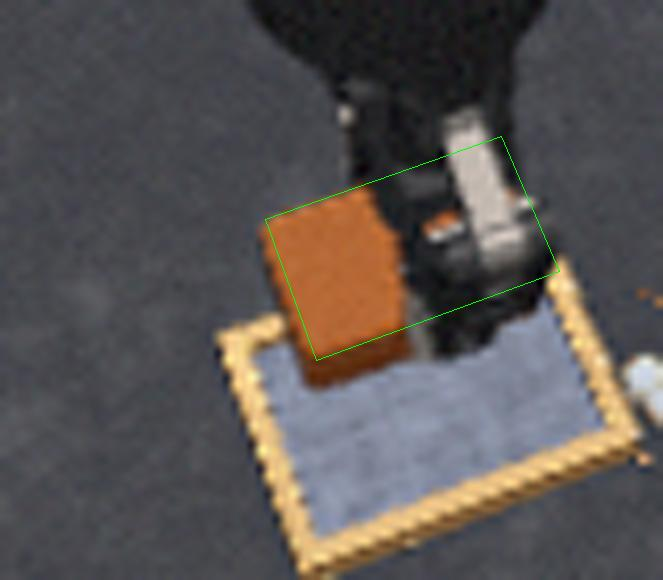

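{"api": "move_arm", "payload": {
  "gripper": [0.3,0.3,0.3,0.3,0.3],
  "xyz": [
    [-0.2,-0.25,1.2],
    [-0.2,-0.25,2.4],
    [-0.2,-0.25,3.4],
    [-0.2,-0.25,3.7],
    [-0.2,-0.25,3.7]
  ],
  "twist": [0,0,0,0,0]
}}

```text
t: 11.72
eef_pos: [0.4522, -0.2187, 0.0945]
tool_rot: [-0.001, -0.129, 0.992, 0.001]
contact_force: [0.5, 0.6, -2.1]
gripper_width: 0.464
```

```bash
python3 go.py 451.2 -219.7 87 195.2;python3 snap.py b6 side 180 300 290 390
```

```text
t 11.72 tcp [ 452.2 -218.7   94.5] psi -165.1 tilt 0.15 q [ 0.86  0.6  -0.67  2.08  0.61  0.66  1.61] F [ 0.5  0.6 -2.1] w 0.464
shift cm [ 0.13 -0.07  0.75] twist -0.006 rows 0.2 0.0
```

View pics/b6.png

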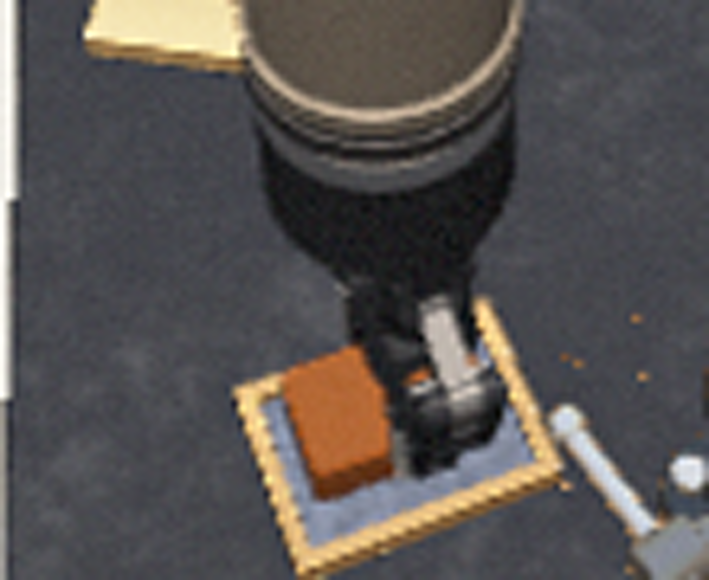

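{"api": "move_arm", "payload": {
  "gripper": [0.3,0.3,0.3,0.3,0.3],
  "xyz": [
    [0.1,-0.1,0.3],
    [0.1,-0.1,0.5],
    [0.1,-0.1,0.65],
    [0.1,-0.1,0.8],
    [0.1,-0.1,0.8]
  ],
  "twist": [0,0,0,0,0]
}}

```text
t: 12.18
eef_pos: [0.4523, -0.2204, 0.0878]
tool_rot: [-0.0, -0.129, 0.992, 0.0]
contact_force: [1.0, 0.0, -0.6]
gripper_width: 0.46
```

{"api": "move_arm", "payload": {
  "gripper": [0.3,0.3,0.3,0.3],
  "xyz": [
    [0,0,0.06],
    [0,0,0.12],
    [0,0,0.18],
    [0,0,0.18]
  ],
  "twist": [0,0,0,0]
}}

```text
t: 12.52
eef_pos: [0.4524, -0.2204, 0.0861]
tool_rot: [0.0, -0.129, 0.992, -0.0]
contact_force: [-0.1, 0.1, -1.3]
gripper_width: 0.463
```

{"api": "move_arm", "payload": {
  "gripper": [0.3,0.3,0.3],
  "xyz": [
    [0,0,0.06],
    [0,0,0.12],
    [0,0,0.12]
  ],
  "twist": [0,0,0]
}}

```text
t: 12.77
eef_pos: [0.4525, -0.2203, 0.086]
tool_rot: [-0.0, -0.129, 0.992, -0.001]
contact_force: [-4.4, 2.0, 15.0]
gripper_width: 0.466
```

{"api": "move_arm", "payload": {
  "gripper": [0.5,0.6,0.75,0.75,0.75],
  "xyz": [
    [0,0,0],
    [0,0,0],
    [0,0,0],
    [0,0,-0.5],
    [0,0,-2]
  ],
  "twist": [0,0,0,0,0]
}}

```text
t: 13.18
eef_pos: [0.4513, -0.22, 0.1038]
tool_rot: [-0.001, -0.129, 0.992, 0.001]
contact_force: [0.3, -0.9, -0.2]
gripper_width: 0.749
```

{"api": "move_arm", "payload": {
  "gripper": [0.75,0.75,0.75,1,1],
  "xyz": [
    [0,0,-3],
    [0,0,-6],
    [0,6,-9],
    [0,10,-9],
    [0,14,-9]
  ],
  "twist": [0,0,0,0.12,0.24]
}}

```text
t: 13.6
eef_pos: [0.4223, -0.1039, 0.1954]
tool_rot: [0.002, -0.005, 1.0, -0.0]
contact_force: [1.8, 1.2, -0.3]
gripper_width: 0.993
```

```bash
python3 go.py 441 -20 180 159.4;python3 snap.py b7 side 170 230 290 390
```

```text
t 13.6 tcp [ 422.3 -103.9  195.4] psi -179.4 tilt 0.2 q [ 0.8   0.34 -0.81  2.17  0.36  0.76  1.34] F [ 1.8  1.2 -0.3] w 0.993
shift cm [-1.96  8.37  1.54] twist 0.37 rows 2.1 3.0
```

View pics/b7.png

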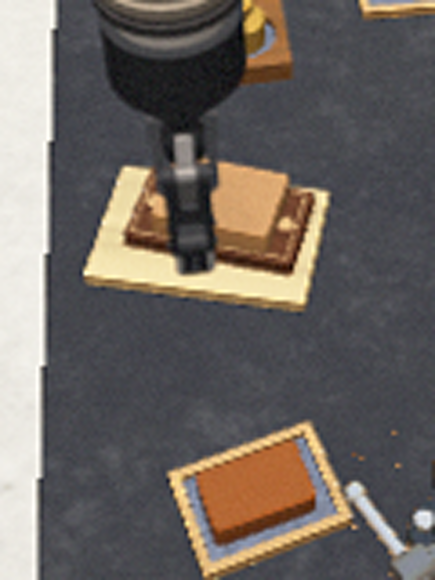

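The leather block lies flat inside the small tray at (255,490). I'll move back above the stack to fit the cork.

{"api": "move_arm", "payload": {
  "gripper": [1,1,1,1,1],
  "xyz": [
    [-2,3,-1],
    [-2,6,-1.5],
    [-2,8.4,-1.5],
    [-2,8.4,-1.5],
    [-2,8.4,-1.5]
  ],
  "twist": [0.12,0.24,0.37,0.37,0.37]
}}

```text
t: 14.07
eef_pos: [0.4401, -0.0189, 0.2089]
tool_rot: [0.0, 0.172, 0.985, -0.0]
contact_force: [-0.1, -0.0, 0.2]
gripper_width: 0.999
```

```bash
python3 go.py 441 -20 180 159.4
cat > f2.py <<'E'
from fit import *
import sys
side=cam("side"); cs=(side,grads(side)); out=np.load("out.npy",allow_pickle=True).item()
for n in sys.argv[1:]:
    p0=out[n]; p,s=fit(n,p0,[cs],yaws=[p0[2]+k*.03 for k in range(-3,4)],rng=.006)
    print(n,np.round(p[:2]*1000,1),np.round(np.degrees(p[2]),1),round(s,2)); out[n]=p
overlay(side,[(n,out[n],0) for n in sys.argv[1:]],"pics/o2.png",(180,235,290,330),6)
E
python3 f2.py cork lid board
```

```text
t 14.07 tcp [440.1 -18.9 208.9] psi 160.2 tilt 0.02 q [ 0.57  0.31 -0.77  2.15  0.31  0.79  0.84] F [-0.1 -0.   0.2] w 0.999
shift cm [-0.12 -0.07  2.89] twist 0.014 rows 0.7 0.1
cork [440.7 -19.6] 68.1 10.48
lid [438.9 -23.8] 70.3 10.56
board [432.4 -22.5] 73.3 16.02
```

View pics/o2.png

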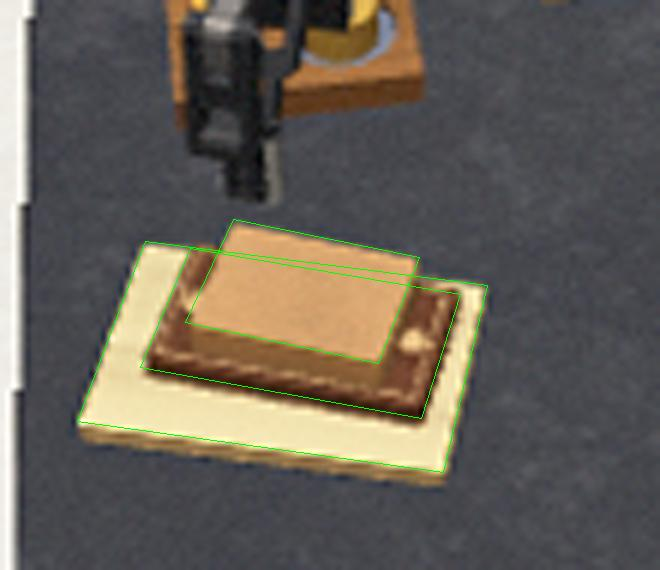

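{"api": "move_arm", "payload": {
  "gripper": [1,1,1,1,1],
  "xyz": [
    [-0.1,-0.1,3],
    [-0.1,-0.1,6],
    [-0.1,-0.1,9],
    [-0.1,-0.1,10.5],
    [-0.1,-0.1,10.5]
  ],
  "twist": [0.02,0.02,0.02,0.02,0.02]
}}

```text
t: 14.53
eef_pos: [0.4384, -0.0231, 0.1006]
tool_rot: [-0.003, 0.185, 0.983, -0.001]
contact_force: [0.2, 1.1, -0.3]
gripper_width: 1.003
```

```bash
python3 go.py 441 -20 104 159;python3 snap.py c1 side 180 235 290 330
```

```text
t 14.53 tcp [438.4 -23.1 100.6] psi 158.7 tilt 0.38 q [ 0.43  0.5  -0.61  2.22  0.53  0.57  0.61] F [ 0.2  1.1 -0.3] w 1.003
shift cm [-0.12  0.38 -0.35] twist -0.005 rows 0.1 0.0
```

View pics/c1.png

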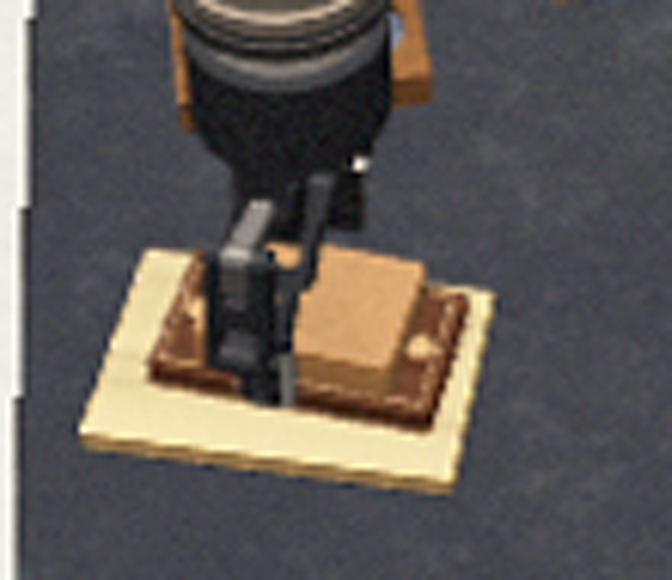

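{"api": "move_arm", "payload": {
  "gripper": [1,1,0.85,0.75,0.65],
  "xyz": [
    [-0.1,0.2,-0.2],
    [-0.1,0.2,-0.2],
    [-0.1,0.2,-0.2],
    [-0.1,0.2,-0.2],
    [-0.1,0.2,-0.2]
  ],
  "twist": [0,0,0,0,0]
}}

```text
t: 15.0
eef_pos: [0.4427, -0.0202, 0.1063]
tool_rot: [0.001, 0.185, 0.983, -0.0]
contact_force: [-0.0, 0.5, 1.1]
gripper_width: 0.652
```

{"api": "move_arm", "payload": {
  "gripper": [0.55,0.5,0.5],
  "xyz": [
    [0,0,0],
    [0,0,0],
    [0,0,0]
  ],
  "twist": [0,0,0]
}}

```text
t: 15.25
eef_pos: [0.4427, -0.0201, 0.1066]
tool_rot: [0.001, 0.185, 0.983, -0.0]
contact_force: [-2.4, -0.3, 11.0]
gripper_width: 0.632
```

```bash
python3 go.py 441 -20 104 159;python3 snap.py c2 side 180 235 290 330
```

```text
t 15.25 tcp [442.7 -20.1 106.6] psi 158.7 tilt 0.09 q [ 0.43  0.49 -0.62  2.21  0.53  0.58  0.61] F [-2.4 -0.3 11. ] w 0.632
shift cm [ 0.16 -0.05  0.26] twist -0.005 rows 0.1 0.0
```

View pics/c2.png

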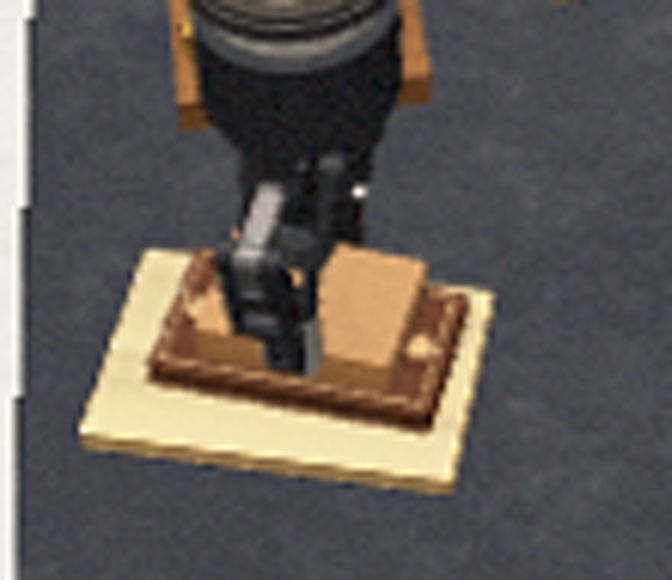

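{"api": "move_arm", "payload": {
  "gripper": [0.5,0.5,0.5,0.5,0.5],
  "xyz": [
    [0,0,-0.5],
    [0,0,-1.5],
    [0,0,-3.5],
    [0,0,-6],
    [0,0,-8]
  ],
  "twist": [0,0,0,0,0]
}}

```text
t: 15.72
eef_pos: [0.4423, -0.0196, 0.1874]
tool_rot: [0.0, 0.184, 0.983, 0.0]
contact_force: [1.1, -0.2, 0.2]
gripper_width: 0.636
```

```bash
python3 go.py 616 221.7 180 179.8;python3 snap.py c3 side 180 205 290 330; python3 f2.py lid
```

```text
t 15.72 tcp [442.3 -19.6 187.4] psi 158.8 tilt 0.02 q [ 0.55  0.35 -0.74  2.16  0.35  0.75  0.77] F [ 1.1 -0.2  0.2] w 0.636
shift cm [-7.46 28.78  0.75] twist -0.367 rows 7.1 2.9
lid [441.7 -19.1] 70.9 12.08
```

View pics/c3.png

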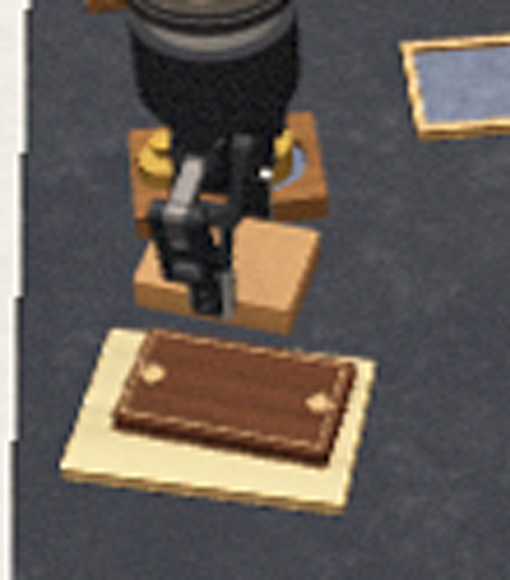

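View pics/o2.png

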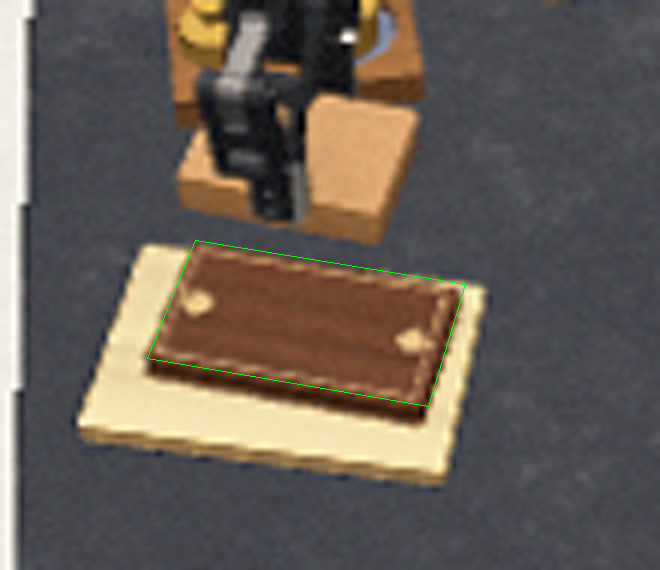

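{"api": "move_arm", "payload": {
  "gripper": [0.5,0.5,0.5,0.5,0.5],
  "xyz": [
    [-0.9,3.4,0],
    [-1.8,7,0],
    [-2.8,10.8,0],
    [-3.8,14.6,0],
    [-4.8,18.4,0]
  ],
  "twist": [-0.07,-0.14,-0.21,-0.28,-0.36]
}}

```text
t: 16.23
eef_pos: [0.5543, 0.1353, 0.1852]
tool_rot: [-0.0, 0.004, 1.0, -0.0]
contact_force: [-0.3, -0.4, 0.1]
gripper_width: 0.633
```

```bash
python3 go.py 616 221.7 180 179.8
```

```text
t 16.23 tcp [554.3 135.3 185.2] psi 179.5 tilt 0.05 q [ 0.24  0.57 -0.78  1.87  0.5   0.91  0.78] F [-0.3 -0.4  0.1] w 0.633
shift cm [-6.1   8.7   0.51] twist -0.005 rows 2.5 0.0
```

{"api": "move_arm", "payload": {
  "gripper": [0.5,0.5,0.5,0.5,0.5],
  "xyz": [
    [-2,2.9,0.5],
    [-4,5.8,1.5],
    [-6,8.6,3],
    [-6,8.6,5],
    [-6,8.6,5]
  ],
  "twist": [0,0,0,0,0]
}}

```text
t: 16.65
eef_pos: [0.6129, 0.2207, 0.1313]
tool_rot: [-0.003, 0.004, 1.0, -0.0]
contact_force: [-1.3, -1.4, -0.9]
gripper_width: 0.637
```

```bash
python3 go.py 616 221.7 90 179.8; python3 held.py cork 616 221 89.8 74 250 180 350 270; python3 go.py
```

```text
t 16.65 tcp [612.9 220.7 131.3] psi 179.5 tilt 0.35 q [ 0.05  0.74 -0.71  1.7   0.58  0.93  0.67] F [-1.3 -1.4 -0.9] w 0.637
shift cm [-0.34  0.1   4.13] twist -0.005 rows 1.0 0.0
t 16.75 tcp [613.7 218.8 134.3] psi 179.4 tilt 0.19 q [ 0.05  0.74 -0.71  1.7   0.58  0.93  0.67] F [ 0.1 -0.3 -0.1] w 0.635
```

View pics/held.png

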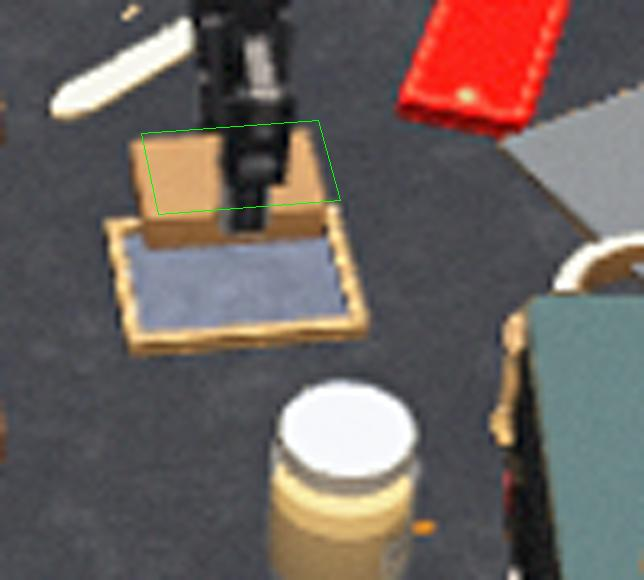

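{"api": "move_arm", "payload": {
  "gripper": [0.5,0.5,0.5,0.5,0.5],
  "xyz": [
    [-0.4,0.3,1],
    [-0.4,0.3,2.2],
    [-0.4,0.3,3.4],
    [-0.4,0.3,4],
    [-0.4,0.3,4]
  ],
  "twist": [0,0,0,0,0]
}}

```text
t: 17.17
eef_pos: [0.6177, 0.2213, 0.0935]
tool_rot: [-0.001, 0.006, 1.0, -0.001]
contact_force: [-0.1, -0.2, 0.4]
gripper_width: 0.635
```

```bash
python3 snap.py c5 side 250 180 350 270; python3 go.py 618 221.7 85.5 179.8
```

```text
t 17.22 tcp [618.1 221.8  94.5] psi 179.4 tilt 0.12 q [ 0.03  0.79 -0.68  1.7   0.62  0.87  0.64] F [ 0.2 -0.2  0.8] w 0.636
shift cm [ 0.01 -0.01  0.9 ] twist -0.008 rows 0.2 0.1
```

View pics/c5.png

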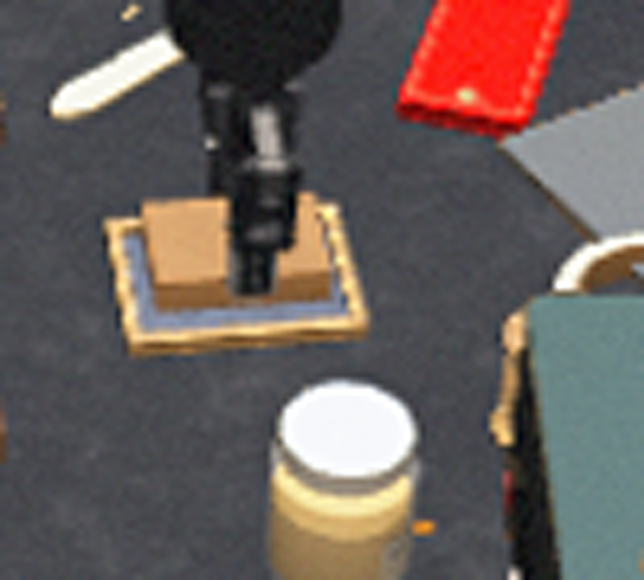

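Centred over the tray. Lowering.

{"api": "move_arm", "payload": {
  "gripper": [0.5,0.5,0.5,0.5,0.5],
  "xyz": [
    [0,0,0.3],
    [0,0,0.6],
    [0,0,0.8],
    [0,0,0.9],
    [0,0,0.9]
  ],
  "twist": [0,0,0,0,0]
}}

```text
t: 17.63
eef_pos: [0.6187, 0.2223, 0.0865]
tool_rot: [-0.0, 0.006, 1.0, -0.0]
contact_force: [-0.8, -0.3, -1.0]
gripper_width: 0.634
```

{"api": "move_arm", "payload": {
  "gripper": [0.5,0.5,0.5],
  "xyz": [
    [0,0,0.06],
    [0,0,0.12],
    [0,0,0.12]
  ],
  "twist": [0,0,0]
}}

```text
t: 17.88
eef_pos: [0.6188, 0.2224, 0.0854]
tool_rot: [0.0, 0.006, 1.0, 0.0]
contact_force: [0.3, -0.2, -0.0]
gripper_width: 0.637
```

{"api": "move_arm", "payload": {
  "gripper": [0.5,0.5,0.5],
  "xyz": [
    [0,0,0.06],
    [0,0,0.12],
    [0,0,0.12]
  ],
  "twist": [0,0,0]
}}

```text
t: 18.13
eef_pos: [0.6189, 0.2225, 0.0847]
tool_rot: [0.0, 0.006, 1.0, -0.0]
contact_force: [-2.1, -1.6, 4.4]
gripper_width: 0.634
```

{"api": "move_arm", "payload": {
  "gripper": [0.7,0.8,0.9,0.9,0.9],
  "xyz": [
    [0,0,0],
    [0,0,0],
    [0,0,0],
    [0,0,-0.5],
    [0,0,-2]
  ],
  "twist": [0,0,0,0,0]
}}

```text
t: 18.55
eef_pos: [0.6176, 0.2217, 0.1027]
tool_rot: [-0.002, 0.005, 1.0, -0.001]
contact_force: [0.2, -0.7, -1.0]
gripper_width: 0.897
```

{"api": "move_arm", "payload": {
  "gripper": [1,1,1,1,1],
  "xyz": [
    [0,0,-3],
    [0,0,-6],
    [1.5,-2,-9],
    [3.5,-5,-9],
    [6,-8.5,-9]
  ],
  "twist": [0,0,0,0,0]
}}

```text
t: 18.97
eef_pos: [0.5597, 0.141, 0.1979]
tool_rot: [0.003, 0.004, 1.0, 0.001]
contact_force: [0.2, -0.7, -1.0]
gripper_width: 0.997
```

```bash
python3 snap.py c6 side 170 170 350 330; python3 go.py 441.2 -19 190 160.7
```

```text
t 19.02 tcp [553.6 130.8 194.4] psi 179.1 tilt 0.53 q [ 0.25  0.56 -0.78  1.87  0.49  0.93  0.79] F [-6.9 -7.4 -2.5] w 0.997
shift cm [ 11.01 -15.14   0.61] twist 0.322 rows 4.5 2.6
```

View pics/c6.png

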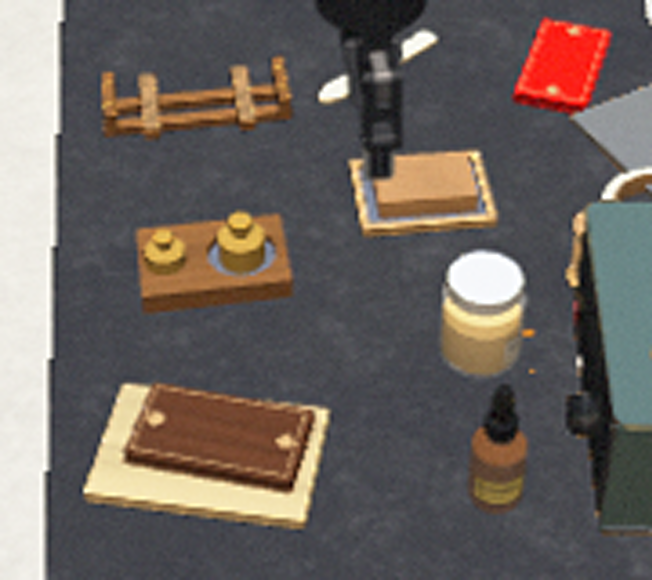

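The cork lies flat in the large tray at (425,185). The lid is now unobstructed, so I'll refit the lid and the rest.

```bash
python3 f1.py lid rest; python3 go.py 441 -19 190 160.7
```

```text
lid [440.1 -18.8] 71.2 19.65
    [439.3 -19. ] 72.2
    [441.6 -19.1] 71.0
rest [441.  350.9] 91.6 35.52
    [440.8 350.7] 91.4
    [441.  352.1] 91.8
t 19.12 tcp [557.5 135.6 195. ] psi 179.2 tilt 0.2 q [ 0.24  0.56 -0.78  1.86  0.49  0.93  0.79] F [-0.5  0.3  0.9] w 0.998
shift cm [ 11.42 -15.63   0.56] twist 0.322 rows 4.6 2.6
```

View pics/o1.png

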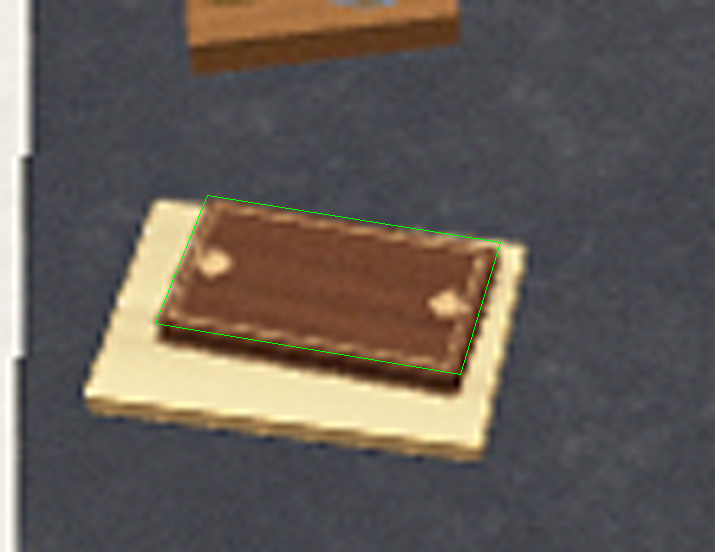

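Run:
```python
from fit import *
d=cam("side")
def P(x,y,z): return np.round(proj(d,np.array([[x,y,z]])/1000)[0],1)
for z in(30,34,38,42): print(z,(P(431.5,-48.8,z)-[180,235])*6.1)
```

```text
30 [289.14 378.81]
34 [288.53 372.1 ]
38 [288.53 365.39]
42 [287.92 359.29]
```

{"api": "move_arm", "payload": {
  "gripper": [1,1,1,1,1],
  "xyz": [
    [2.8,-3.8,0],
    [5.6,-7.6,0],
    [8.4,-11.4,0],
    [11,-14.8,0],
    [11.4,-15.6,0]
  ],
  "twist": [0.1,0.2,0.3,0.32,0.32]
}}

```text
t: 19.58
eef_pos: [0.4413, -0.017, 0.1945]
tool_rot: [-0.0, 0.165, 0.986, -0.001]
contact_force: [0.5, -0.2, -0.3]
gripper_width: 1.002
```

```bash
python3 go.py 440.3 -18.9 82 161
```

```text
t 19.58 tcp [441.3 -17.  194.5] psi 161.0 tilt 0.08 q [ 0.56  0.34 -0.77  2.15  0.35  0.77  0.81] F [ 0.5 -0.2 -0.3] w 1.002
shift cm [ 0.02 -0.2  11.25] twist -0.001 rows 2.7 0.0
```

{"api": "move_arm", "payload": {
  "gripper": [1,1,1,1,1],
  "xyz": [
    [0,-0.2,3],
    [0,-0.2,6],
    [0,-0.2,8.5],
    [0,-0.2,10],
    [0,-0.2,10.5]
  ],
  "twist": [0,0,0,0,0]
}}

```text
t: 20.0
eef_pos: [0.4426, -0.0161, 0.0877]
tool_rot: [-0.001, 0.164, 0.986, 0.0]
contact_force: [-0.0, -0.5, -0.7]
gripper_width: 1.0
```

{"api": "move_arm", "payload": {
  "gripper": [1,1],
  "xyz": [
    [0,0,0.2],
    [0,0,0.2]
  ],
  "twist": [0,0]
}}

```text
t: 20.17
eef_pos: [0.4433, -0.0164, 0.0877]
tool_rot: [0.0, 0.164, 0.986, 0.0]
contact_force: [0.2, 0.3, -0.3]
gripper_width: 1.001
```

```bash
python3 snap.py d1 side 180 235 290 330;python3 go.py 440.3 -18.9 86 161
```

```text
t 20.22 tcp [443.4 -16.7  88.1] psi 161.1 tilt 0.11 q [ 0.4   0.53 -0.61  2.22  0.59  0.55  0.59] F [-0.1 -0.3  0.6] w 1.0
shift cm [ 0.22 -0.31  0.2 ] twist 0.001 rows 0.1 0.0
```

View pics/d1.png

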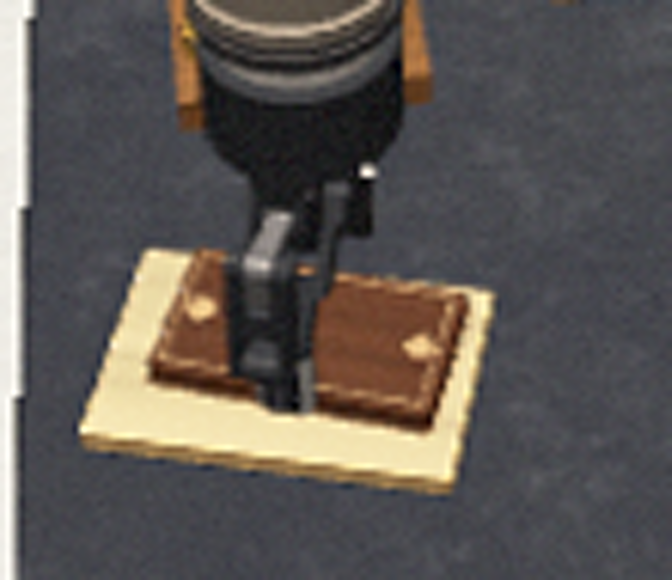

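{"api": "move_arm", "payload": {
  "gripper": [1,1,0.92,0.86,0.8],
  "xyz": [
    [0.2,-0.3,0.3],
    [0.2,-0.3,0.3],
    [0.2,-0.3,0.3],
    [0.2,-0.3,0.3],
    [0.2,-0.3,0.3]
  ],
  "twist": [0,0,0,0,0]
}}

```text
t: 20.63
eef_pos: [0.4396, -0.0198, 0.0845]
tool_rot: [0.0, 0.165, 0.986, -0.0]
contact_force: [-0.3, -0.3, 0.6]
gripper_width: 0.795
```

```bash
python3 snap.py d2 side 180 235 290 330;python3 go.py 440.3 -18.9 86 161
```

```text
t 20.68 tcp [439.5 -19.7  84.4] psi 161.0 tilt 0.03 q [ 0.41  0.54 -0.6   2.22  0.6   0.54  0.59] F [-0.7 -0.6 -0.4] w 0.8
shift cm [-0.04  0.1  -0.16] twist 0.0 rows 0.0 0.0
```

View pics/d2.png

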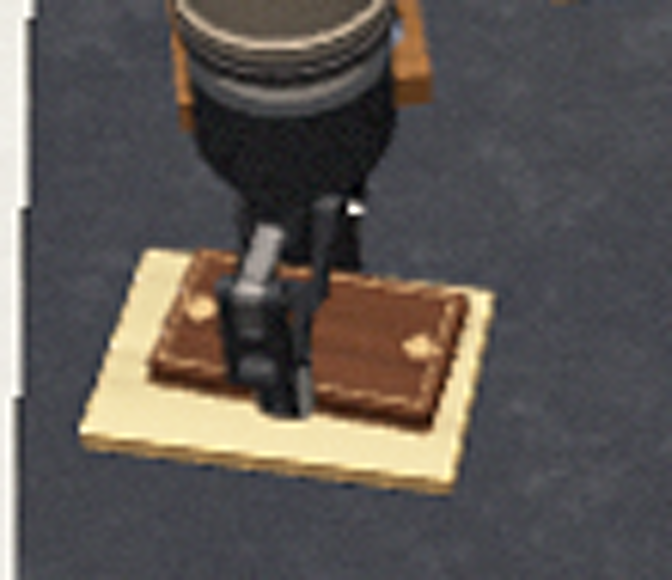

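{"api": "move_arm", "payload": {
  "gripper": [0.75,0.7,0.65,0.6,0.6],
  "xyz": [
    [0,0.05,0],
    [0,0.05,0],
    [0,0.05,0],
    [0,0.05,0],
    [0,0.05,0]
  ],
  "twist": [0,0,0,0,0],
  "squeeze": 50
}}

```text
t: 21.1
eef_pos: [0.4396, -0.0195, 0.0847]
tool_rot: [0.0, 0.165, 0.986, -0.001]
contact_force: [-3.1, -0.4, 9.4]
gripper_width: 0.731
```

```bash
python3 go.py 440.3 -18.9 86 161
```

```text
t 21.1 tcp [439.6 -19.5  84.7] psi 161.0 tilt 0.06 q [ 0.4   0.54 -0.6   2.22  0.59  0.54  0.59] F [-3.1 -0.4  9.4] w 0.731
shift cm [-0.05  0.08 -0.13] twist -0.0 rows 0.0 0.0
```

{"api": "move_arm", "payload": {
  "gripper": [0.6,0.6,0.6,0.6,0.6],
  "xyz": [
    [0,0,-0.4],
    [0,0,-1.2],
    [0,0,-3],
    [0,0,-5.5],
    [0,0,-8]
  ],
  "twist": [0,0,0,0,0]
}}

```text
t: 21.52
eef_pos: [0.4389, -0.0188, 0.1651]
tool_rot: [-0.001, 0.164, 0.986, 0.0]
contact_force: [0.3, -0.1, -1.2]
gripper_width: 0.731
```

```bash
python3 snap.py d3 side 170 190 290 330;python3 go.py 441 351.2 170 181.6
```

```text
t 21.57 tcp [441.3 -18.4 169.1] psi 161.1 tilt 0.28 q [ 0.54  0.39 -0.75  2.18  0.41  0.71  0.76] F [ 1.9 -0.6  1.3] w 0.723
shift cm [12.01 34.96 -0.1 ] twist -0.358 rows 8.9 2.9
```

View pics/d3.png

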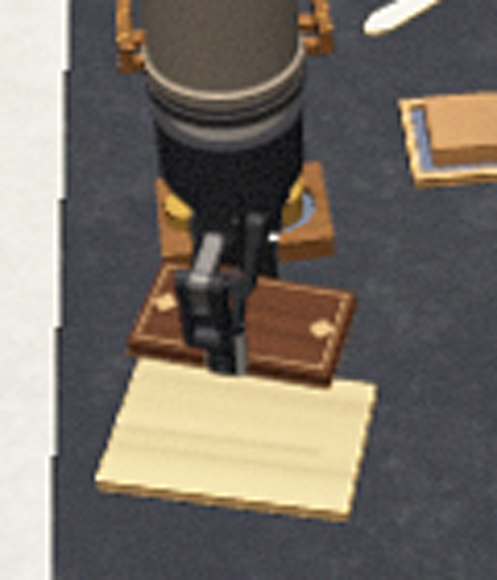

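{"api": "move_arm", "payload": {
  "gripper": [0.6,0.6,0.6,0.6,0.6],
  "xyz": [
    [1,3,-0.3],
    [2.2,6.3,-0.5],
    [3.4,9.8,-0.5],
    [4.6,13.3,-0.5],
    [5.8,16.8,-0.5]
  ],
  "twist": [-0.06,-0.12,-0.19,-0.26,-0.32]
}}

```text
t: 21.98
eef_pos: [0.439, 0.16, 0.1697]
tool_rot: [0.0, 0.004, 1.0, -0.0]
contact_force: [1.0, -0.2, -1.6]
gripper_width: 0.733
```

```bash
python3 go.py 441 351.2 170 181.6
```

```text
t 21.98 tcp [439.  160.  169.7] psi 179.5 tilt 0.04 q [ 0.21  0.46 -0.84  2.11  0.49  0.77  0.63] F [ 1.  -0.2 -1.6] w 0.733
shift cm [-0.04 19.12 -0.03] twist -0.036 rows 4.6 0.3
```

{"api": "move_arm", "payload": {
  "gripper": [0.6,0.6,0.6,0.6,0.6],
  "xyz": [
    [0,3.6,0],
    [0,7.4,0],
    [0,11.2,0],
    [0,15,0],
    [0,18.2,0]
  ],
  "twist": [-0.01,-0.02,-0.036,-0.036,-0.036]
}}

```text
t: 22.4
eef_pos: [0.4407, 0.3434, 0.1696]
tool_rot: [-0.0, -0.013, 1.0, 0.001]
contact_force: [0.1, -0.1, -1.4]
gripper_width: 0.731
```

{"api": "move_arm", "payload": {
  "gripper": [0.6,0.6,0.6,0.6],
  "xyz": [
    [0,0.4,1],
    [0,0.4,3],
    [0,0.4,4],
    [0,0.4,4]
  ],
  "twist": [0,0,0,0]
}}

```text
t: 22.73
eef_pos: [0.4402, 0.3429, 0.1269]
tool_rot: [-0.002, -0.012, 1.0, -0.002]
contact_force: [-0.8, -0.7, -0.7]
gripper_width: 0.729
```

```bash
python3 go.py 441 351.2 120 181.6
```

```text
t 22.73 tcp [440.2 342.9 126.9] psi -178.6 tilt 0.28 q [-0.2   0.65 -0.76  1.93  0.61  0.81  0.3 ] F [-0.8 -0.7 -0.7] w 0.729
shift cm [-0.11  0.83  0.69] twist -0.003 rows 0.3 0.0
```

{"api": "move_arm", "payload": {
  "gripper": [0.6,0.6,0.6,0.6],
  "xyz": [
    [0,0.3,0.3],
    [0,0.6,0.6],
    [0,0.6,0.6],
    [0,0.6,0.6]
  ],
  "twist": [0,0,0,0]
}}

```text
t: 23.07
eef_pos: [0.4413, 0.3508, 0.1238]
tool_rot: [0.0, -0.012, 1.0, 0.0]
contact_force: [-0.6, -0.2, -1.8]
gripper_width: 0.727
```

```bash
python3 go.py 441 351.2 120 181.6
python3 - <<'E'
from fit import *
o=get_obs(); p=o["eef_pos"]; d=cam("side"); dz=p[2]-.0727+.014-.026
cs=(d,grads(d)); q,s=fit("lid",(p[0],p[1],np.radians(91.6)),[cs],dz=dz,yaws=[np.radians(a) for a in(89,90.3,91.6,93)],rng=.004)
print("tcp",p*1000,"lid",np.round(q[:2]*1000,1),np.degrees(q[2]))
out=np.load("out.npy",allow_pickle=True).item()
overlay(d,[("lid",q,dz),("rest",out["rest"],0)],"pics/held.png",(180,140,280,220),7)
E
```

```text
t 23.07 tcp [441.3 350.8 123.8] psi -178.6 tilt 0.05 q [-0.21  0.65 -0.76  1.92  0.61  0.81  0.29] F [-0.6 -0.2 -1.8] w 0.727
shift cm [0.03 0.04 0.38] twist -0.003 rows 0.1 0.0
tcp [441.31666562 350.78682696 123.76357438] lid [441.6 351. ] 90.35362442456109
```

View pics/held.png

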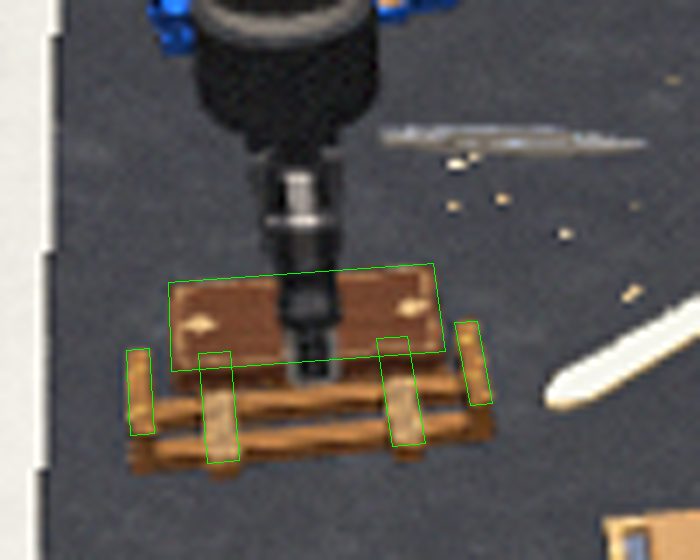

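{"api": "move_arm", "payload": {
  "gripper": [0.6,0.6,0.6,0.6,0.6],
  "xyz": [
    [0,0.1,0.8],
    [0,0.1,1.6],
    [0,0.1,2.3],
    [0,0.1,2.6],
    [0,0.1,2.6]
  ],
  "twist": [0,0,0,0,0]
}}

```text
t: 23.53
eef_pos: [0.4405, 0.351, 0.0959]
tool_rot: [-0.001, -0.013, 1.0, -0.001]
contact_force: [-0.8, 0.6, -1.7]
gripper_width: 0.725
```

```bash
python3 go.py 441 351.6 93 181.6;cat > h2.py <<'E'
from fit import *
o=get_obs(); p=o["eef_pos"]; d=cam("side"); dz=p[2]-.0727+.014-.026
cs=(d,grads(d)); q,s=fit("lid",(p[0],p[1],np.radians(91.6)),[cs],dz=dz,yaws=[np.radians(a) for a in(89,90.3,91.6,93)],rng=.004)
print("tcp",p*1000,"lid",np.round(q[:2]*1000,1),np.degrees(q[2]))
out=np.load("out.npy",allow_pickle=True).item()
overlay(d,[("lid",q,dz),("rest",out["rest"],0)],"pics/held2.png",(180,140,280,220),7)
E
python3 h2.py
```

```text
t 23.53 tcp [440.5 351.   95.9] psi -178.6 tilt 0.12 q [-0.24  0.69 -0.72  1.93  0.65  0.77  0.26] F [-0.8  0.6 -1.7] w 0.725
shift cm [-0.05  0.06  0.29] twist -0.003 rows 0.1 0.0
tcp [440.5231469  350.99762691  95.91621325] lid [440.1 351.1] 90.53439930406289
```

View pics/held2.png

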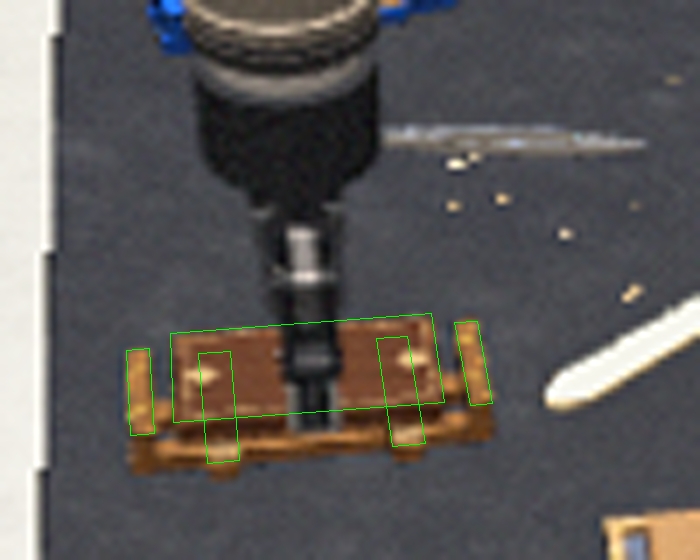

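{"api": "move_arm", "payload": {
  "gripper": [0.6,0.6,0.6,0.6],
  "xyz": [
    [-0.05,0.08,0.1],
    [-0.05,0.08,0.2],
    [-0.05,0.08,0.25],
    [-0.05,0.08,0.25]
  ],
  "twist": [-0.017,-0.017,-0.017,-0.017]
}}

```text
t: 23.92
eef_pos: [0.4416, 0.3524, 0.0947]
tool_rot: [0.0, -0.021, 1.0, 0.0]
contact_force: [0.7, 0.9, -1.6]
gripper_width: 0.727
```

{"api": "move_arm", "payload": {
  "gripper": [0.6,0.6,0.6],
  "xyz": [
    [0,0,0.06],
    [0,0,0.12],
    [0,0,0.12]
  ],
  "twist": [0,0,0]
}}

```text
t: 24.17
eef_pos: [0.4415, 0.3523, 0.0935]
tool_rot: [0.0, -0.021, 1.0, -0.0]
contact_force: [0.0, -0.1, -1.7]
gripper_width: 0.729
```

{"api": "move_arm", "payload": {
  "gripper": [0.6,0.6,0.6],
  "xyz": [
    [0,0,0.06],
    [0,0,0.12],
    [0,0,0.12]
  ],
  "twist": [0,0,0]
}}

```text
t: 24.42
eef_pos: [0.4416, 0.3524, 0.0929]
tool_rot: [0.0, -0.021, 1.0, -0.0]
contact_force: [-1.0, -1.8, 5.0]
gripper_width: 0.73
```

{"api": "move_arm", "payload": {
  "gripper": [0.78,0.85,0.95,1,1],
  "xyz": [
    [0,0,0],
    [0,0,0],
    [0,0,0],
    [0,0,0],
    [0,0,-1]
  ],
  "twist": [0,0,0,0,0]
}}

```text
t: 24.83
eef_pos: [0.4409, 0.3515, 0.1011]
tool_rot: [-0.001, -0.021, 1.0, -0.001]
contact_force: [0.0, -0.5, -0.7]
gripper_width: 0.999
```

{"api": "move_arm", "payload": {
  "gripper": [1,1,1,1,1],
  "xyz": [
    [0,0,-2],
    [0,0,-5],
    [0,0,-8],
    [0,0,-11],
    [0,0,-12]
  ],
  "twist": [0,0,0,0,0]
}}

```text
t: 25.25
eef_pos: [0.4423, 0.3541, 0.2272]
tool_rot: [0.002, -0.021, 1.0, 0.002]
contact_force: [0.5, 1.2, 0.5]
gripper_width: 1.001
```

{"api": "move_arm", "payload": {
  "gripper": [1,1,1,1,1],
  "xyz": [
    [-3,-3,-2],
    [-6,-6,-2],
    [-9,-8,-2],
    [-12,-10,-2],
    [-12,-10,-2]
  ],
  "twist": [0,0,0,0,0]
}}

```text
t: 25.67
eef_pos: [0.5727, 0.2501, 0.2418]
tool_rot: [0.001, -0.015, 1.0, -0.002]
contact_force: [0.4, -0.2, -0.2]
gripper_width: 0.997
```

```bash
python3 - <<'E'
from fit import *
top=cam("top");d=cam("side"); cs=(d,grads(d));ct=(top,grads(top))
out=np.load("out.npy",allow_pickle=True).item(); r=out["rest"]
q=None
for n,cc in(("both",[ct,cs]),("side",[cs]),("top",[ct])):
    v,s=fit("lid",(r[0],r[1],r[2]),cc,dz=.008,yaws=[np.radians(a) for a in(89,90.3,91.6,93,94.3)],rng=.006)
    if q is None:q=v
    print(n,np.round(v[:2]*1000,1),np.degrees(v[2]),s)
overlay(d,[("lid",q,.008)],"pics/e1.png",(180,140,280,220),7)
overlay(top,[],"pics/e2.png",(225,200,430,300),3.8)
overlay(d,[],"pics/e3.png",(170,150,350,400),2.3)
E
python3 go.py
```

```text
both [441.4 352.8] 91.34682790887302 12.330720002971624
side [442.  353.3] 91.16396841308418 8.508004488130723
top [449.6 351.6] 92.65705584745814 4.322827386673814
t 25.77 tcp [566.7 255.9 242. ] psi -177.8 tilt 0.04 q [ 0.06  0.59 -0.82  1.71  0.48  1.07  0.69] F [-0.4  0.7 -0.4] w 1.001
```

View pics/e1.png

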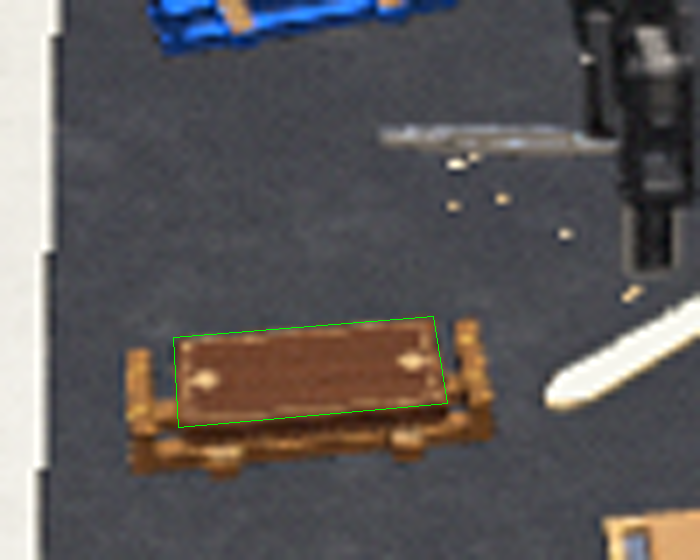

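View pics/e2.png

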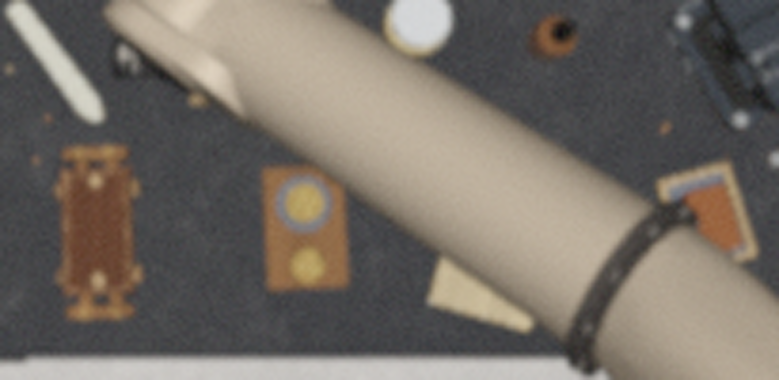

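View pics/e3.png

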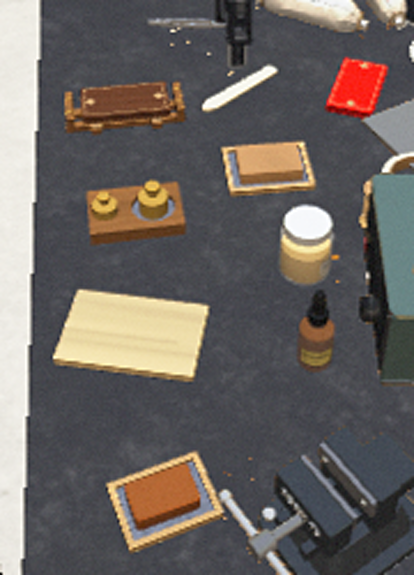

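The lid is centred within about 2 mm, square within about 1°, and veneer up. All the other pieces are seated, and the jar and dropper bottle have not moved. Handing in.

```bash
python3 -c "
from station import *
for n in ('glass_jar','dropper'): print(n,[(r['centre'],r['p']) for r in spot_point(n,'side')][:1])
print(hand_in())"
```

```text
glass_jar []
dropper [([0.6174, -0.0771, 0.0007], 0.71)]
the job is handed in; nothing more can be done
None
```

I took the stack down in the order asked and handed the job in at about 26 s of the 96 s allowed. Each piece was set down under contact-force control, then released:

- **Brass weight:** it stands upright in the large well of its block.
- **Leather block:** it lies flat inside the small tray.
- **Cork pad:** it lies flat inside the large tray.
- **Lid:** it lies veneer up across both bars of the wooden rest. It measures 0.4 mm off the rest's centre across and about 2 mm along, and is square to within about 0.3°.

**Last checks**
- The pictures showed all four pieces seated and the gripper clear of them.
- The dropper bottle measured within 1 mm of its starting position.
- The network missed the jar in the last check, but the picture shows it upright where it was.
- The top camera's own fit of the lid disagreed by about 8 mm in x. I put that down to its weak edges. The side camera agreed with the combined fit to 1 mm, and the bars stick out evenly on both sides of the lid in the top picture.

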